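# Build the support stack and hold a sample on its side over it

## Task

Get the side-load test ready: lower (don't drop) the load cell, then the yellow spacer, then the green disc into the four-post nest, each flat on the one below and let go. Then draw the blue sample with the white cap out of its leaning socket, turn it to lie level on its side, and finish still holding it steady in the gripper, centred over the stack and a few centimetres clear of it (not more than about 10 cm above the posts), touching nothing else. Leave the other sample and the loose things around where they are.

Things in the scene. Friction and masses are not known exactly. Their poses are not given: they have to be found in the camera images.
- nest_floor (a point): Middle of the pocket floor of the fixed nest, the top of its base plate, 10 mm above the table. Four posts at x = +-23.3, y = +-23.3 mm in this frame enclose a round 54 mm part with 2 mm to spare all round; a finger fits down the 38 mm wide gaps between the posts, which lie in the +-x and +-y directions. z up; the nest is turned about z.
- cell_c (a point): Centre (half-way up) of the load cell: loose steel puck with a dark blue band, 54 mm diameter, 30 mm high, about 0.35 kg (varies), flat on the table at the start. z is its axis.
- spacer_c (a point): Centre (half-way up) of the yellow plastic spacer: loose plain disc, 54 mm diameter, 16 mm thick, 50 g, flat on the table at the start. z is its axis.
- disc_c (a point): Centre (half-way up) of the green top disc: loose, 54 mm diameter, 12 mm thick, 80 g, flat on the table at the start. z is its axis.
- sample_c (a point): Centre (half-way along) of the blue sample, which is 120 mm long; z runs along it towards the cap. At the start it stands cap up in either socket of the rack, leaning about 43 degrees from vertical (play in the socket), cap towards the robot's side; its lowest 35 mm are inside the socket and it slides out along its own z.
- other_c (a point): Centre (half-way along) of the clear sample with an orange cap, same size as the blue one, in the other socket 90 mm away. To be left there.
- nest: The fixed nest: bare aluminium square base plate 110 x 110 x 10 mm with four upright steel posts, 8 mm diameter, pointed, their tops 64 mm above the table. Origin at the middle of its underside, on the table, 10 mm below nest_floor.
- rack: Fixed sample rack: white base plate 120 x 170 x 10 mm (x, y, z), origin at the middle of its underside on the table, with two grey round sockets (36 mm outside, 29 mm inside, 40 mm long, closed at the bottom) 45 mm either side of the middle along y, both leaning 40 degrees towards the rack's -x.
- cell: The load cell itself, origin at the middle of its underside.
- spacer: The yellow spacer itself, origin at the middle of its underside.
- disc: The green disc itself, origin at the middle of its underside.
- sample: The blue sample: loose, rigid, tube-shaped small blue bottle with darker rings and a white cap, about 50 g; body 26 mm diameter from the bottom to the shoulder 28 mm beyond sample_c, then a 25 mm cap. Origin at the middle of its bottom end, 60 mm from sample_c; z towards the cap.
- weight_c (a point): Centre of a brass knobbed weight, 44 mm diameter, 54 mm high; to be left alone.
- bolt_c (a point): Centre of a steel spring bolt standing upright, 26 mm diameter, 68 mm high; to be left alone.
- cap1_center (a point): Centre of a white bottle cap, 40 mm diameter, 14 mm high; to be left alone.
- cap2_center (a point): Centre of a blue bottle cap, 40 mm diameter, 14 mm high; to be left alone.
- driver_grip (a point): Handle of a screwdriver with orange handle lying on the table; to be left alone.

How it is judged:
On the way, in this order (a step that is already met when the one before it is completed fails the run):
1. the load cell sits flat in the nest in its turn and is let go (horizontal distance between cell_c and nest_floor below 0.006 m and z of cell_c in the frame of nest_floor between 0.012 and 0.018 m and angle between cell_c's own z axis and vertical below 0.08 rad and contact force between cell and the fingers below 0.2 N), for 0.2 s.
2. the yellow spacer sits flat in the nest in its turn and is let go (horizontal distance between each of cell_c, spacer_c and nest_floor below 0.006 m and z of cell_c in the frame of nest_floor between 0.012 and 0.018 m and angle between each of cell_c, spacer_c's own z axis and vertical below 0.08 rad and z of spacer_c in the frame of nest_floor between 0.035 and 0.041 m and contact force between spacer and the fingers below 0.2 N), for 0.2 s.
3. the green disc sits flat in the nest in its turn and is let go (horizontal distance between each of cell_c, spacer_c, disc_c and nest_floor below 0.006 m and z of cell_c in the frame of nest_floor between 0.012 and 0.018 m and angle between each of cell_c, spacer_c, disc_c's own z axis and vertical below 0.08 rad and z of spacer_c in the frame of nest_floor between 0.035 and 0.041 m and z of disc_c in the frame of nest_floor between 0.049 and 0.055 m and contact force between disc and the fingers below 0.2 N), for 0.2 s.
4. with the stack complete, the blue sample is drawn out of its socket and raised (horizontal distance between each of cell_c, spacer_c, disc_c and nest_floor below 0.006 m and z of cell_c in the frame of nest_floor between 0.012 and 0.018 m and angle between each of cell_c, spacer_c, disc_c's own z axis and vertical below 0.08 rad and z of spacer_c in the frame of nest_floor between 0.035 and 0.041 m and z of disc_c in the frame of nest_floor between 0.049 and 0.055 m and distance of sample_c from where it was at the start of the episode above 0.06 m and height (world z) of sample_c above 0.1 m and contact force between sample and the fingers above 1 N and contact force between sample and rack below 0.2 N), for 0.2 s.
At the end, for the whole second after the job is handed in: Cell, spacer and disc stacked in the nest (centres within 6 mm, heights 3 mm, tilt 0.08 rad), untouched; blue sample gripped, level within 0.22 rad, centre within 45 mm of the nest's middle in plan, 95-220 mm above the table, still, off rack, nest and disc (all of step 3 and contact force between each of cell, spacer and the fingers below 0.2 N and contact force between sample and the fingers above 1 N and horizontal distance between sample_c and nest_floor below 0.045 m and height (world z) of sample_c between 0.095 and 0.22 m and angle between sample_c's own z axis and vertical between 1.3508 and 1.7908 rad and linear speed of sample below 0.05 m/s and contact force between sample and rack below 0.2 N and contact force between sample and nest below 0.2 N and contact force between sample and disc below 0.2 N); the arm keeps its last pose, push and grip.
It fails at once if the other sample or a loose bystander is moved more than 30 mm (distance of any of other_c, weight_c, bolt_c, cap1_center, cap2_center, driver_grip from where it was at the start of the episode above 0.03 m).
It fails at once if a stack part is dropped into the nest (falls free faster than 0.7 m/s) ((linear speed of cell above 0.7 m/s and horizontal distance between cell_c and nest_floor below 0.04 m and contact force between cell and the fingers below 0.1 N) or (linear speed of spacer above 0.7 m/s and horizontal distance between spacer_c and nest_floor below 0.04 m and contact force between spacer and the fingers below 0.1 N) or (linear speed of disc above 0.7 m/s and horizontal distance between disc_c and nest_floor below 0.04 m and contact force between disc and the fingers below 0.1 N)).
It also fails if it takes over 72 s, if anything falls off the work surface, if the arm or the gripper's body presses on something with over 40 N, if the wrist force passes 120 N, or if a joint passes its speed limit or range.

## Robot

A 6-joint arm with a two-finger parallel gripper is mounted at the origin on the work surface. World frame = base frame: x ahead of the robot, y to its left, z up, the work surface at z = 0. Lengths are in m, angles in rad, forces in N, time in s.
With the tool pointing down it reaches from about 0.375 to 0.9 m from the base axis. Payload 3.1 kg.
Tool frame: the origin (TCP) lies at the very end of the fingers, on their centre line; the grasp point (between the pads) lies robot.grasp_offset behind it (robot.grasp_offset is the distance from the TCP to the grasp point, in m); z points along the fingers, y is the direction in which the jaws open and shut (so a half turn about z gives the same grasp; the last joint's range is limited). The gripper opens to 87 mm and grips with 3 to 60 N. Pads are 19 mm wide; open, the fingers measure 117 mm over their backs; the gripper's body (75 mm by 190 mm) begins 51 mm behind the grasp point.
Start: joints at [-1.446, 0.527, 1.433, -0, 1.181, -0.178], TCP at [0.187, -0.596, 0.223] pointing down, gripper open.
Joint ranges: [-3.08, 3.08], [-0.75, 2.2], [0.22, 2.44], [-1.43, 4.57], [0, 2.65], [-2.85, 2.85]. Speed limits (rad/s): [2.79, 2.79, 3.14, 3.14, 3.14, 3.14].

## Interface

Orientations are given as a unit quaternion [x, y, z, w].
In Python, from rig import robot gives the robot as it stands.
- The arm moves only by the tool drive_tool, never from a script. Its argument "targets" is one flat list of numbers, 6 for each row, row after row: the shift along the tool's x, y, z in cm, then the turn, a rotation vector about the tool's x, y, z in degrees. A call has 1 to 12 rows; each row is the pose to reach, as a shift and turn from the pose commanded when the call began, along the tool's axes at that moment; what a row does not reach only later rows make up. A row lasts 1/12 s, in which the tool goes at most 41.7 mm and 7.16 degrees, less where a joint would pass 70% of its speed; a pose out of reach is approached as far as the arm can. A call with a gripper value outside its range is refused whole. "grip" is the gripper command: -1 is fully open, 1 is shut, values between are in proportion, set as the call begins (left out, the last holds). The fingers move at their own pace and stop on an object; "squeeze" is the grip in N (left out, the last holds). Time passes only in rows, so rows that repeat a pose let the fingers close. It gives the time, the measured TCP pose, the force and the opening at its end, in the units of the state.
- robot.get_obs(): the state, without advancing time (a new reading comes with each control period).
- robot.camera(name): name is "scene" or "side" or "wrist"; returns (picture, depth): 420x560x3 uint8, red, green, blue; 420x560 float32, m along the optical axis (not along the pixel's ray), 0 where there is no reading.
- robot.calibration(name): a dict with "mtx" (3x3 intrinsics, pixels), "distortion" ([k1, k2, p1, p2, k3] as OpenCV has them; the pictures are not rectified), "R" (3x3) and "t" (3): a world point X has camera coordinates R X + t; the wrist camera has in their place "hand_eye" (4x4, takes a point from camera to tool coordinates, whose origin is the TCP and whose axes are the flange's). Camera axes: x right, y down, z forward; pixel columns grow to the right and rows downward; lengths in m; the calibration is good to about 2 mm. A picture is of the moment at which its call begins: read the wrist's pose just before it. calibration takes no time and is no camera call.
- robot.hand_in(): hands the job in, once; it reports no verdict.
The state is a dict: "time": time; "q": joint angles; "joint_velocities": joint speeds; "joint_torque": joint torques, N m; "position": TCP position; "tool_rot": TCP orientation; "ft_force": force on the tool from outside, world axes, zero at the start; "moment": the same for the moment, N m; "grip_width": finger opening in m.
Only numpy, scipy, OpenCV 4.12 (cv2) and the standard library are available. Lean on these libraries where they do the work, as an engineer would, in place of code of your own. Each camera call takes 0.05 s, during which the arm holds its last target.

## Working session

There is one attempt and no reset: what is moved stays moved. The work goes in short steps, Python scripts to look and compute and a tool call to move; the robot and the scene stay as the last step left them, time stands still between calls to the robot, and variables do not carry over. Pictures are saved under pics/ and viewed, and the job is handed in when it is done.

Besides the shell and the picture viewer there is one more tool, called after "Call:" as a command line: name --argument value ..., lists and objects as JSON in quotes. drive_tool: Moves the arm, as the interface text tells. Its arguments: {"type":"object","properties":{"targets":{"type":"array","items":{"type":"number"}},"grip":{"type":"number"},"squeeze":{"type":"number"}},"required":["targets"]}

```bash
ls; mkdir -p pics; python3 - <<'E'
from rig import robot
import cv2, numpy as np
o=robot.get_obs()
print({k:np.round(v,4) for k,v in o.items()}, robot.grasp_offset)
for n in ("scene","side","wrist"):
    c=robot.calibration(n); print(n,{k:np.round(v,4).tolist() for k,v in c.items()})
    p,d=robot.camera(n); cv2.imwrite(f"pics/{n}0.png",p[:,:,::-1]); np.save(f"{n}0_d.npy",d); np.save(f"{n}0_p.npy",p)
E
```

```text
pics
{'time': np.float64(0.0), 'q': array([-1.4455,  0.5285,  1.4339, -0.    ,  1.1814, -0.1785]), 'joint_velocities': array([ 0.0005,  0.0008, -0.0003, -0.0003,  0.0004, -0.0003]), 'joint_torque': array([ 5.00000e-04, -4.40047e+01, -1.76593e+01,  6.35000e-02,
        5.83000e-02, -2.00000e-04]), 'position': array([ 0.1869, -0.5956,  0.2216]), 'tool_rot': array([ 0.9885,  0.1513,  0.    , -0.0011]), 'ft_force': array([ 0.287 , -0.1657,  0.06  ]), 'moment': array([ 0.0245, -0.0101, -0.001 ]), 'grip_width': np.float64(0.0873)} 0.0187
scene {'mtx': [[509.1625, 0.0, 282.4842], [0.0, 509.1625, 207.2606], [0.0, 0.0, 1.0]], 'distortion': [-0.0706, 0.0, 0.0, 0.0, 0.0], 'R': [[0.2992, 0.9541, 0.0114], [0.5894, -0.1754, -0.7886], [-0.7504, 0.2426, -0.6148]], 't': [-0.1683, -0.2388, 1.6102]}
side {'mtx': [[411.0438, 0.0, 274.6895], [0.0, 411.0438, 208.8932], [0.0, 0.0, 1.0]], 'distortion': [0.0073, 0.0, 0.0, 0.0, 0.0], 'R': [[-0.9084, -0.4179, -0.0121], [-0.3004, 0.6725, -0.6764], [0.2908, -0.6108, -0.7364]], 't': [0.5051, 0.2198, 0.808]}
wrist {'mtx': [[299.51, 0.0, 275.8259], [0.0, 299.51, 203.209], [0.0, 0.0, 1.0]], 'distortion': [-0.0637, 0.0, 0.0, 0.0, 0.0], 'hand_eye': [[-0.0006, -0.9541, -0.2994, 0.0829], [1.0, -0.0005, -0.0004, -0.0008], [0.0003, -0.2994, 0.9541, -0.1622], [0.0, 0.0, 0.0, 1.0]]}
```

View pics/scene0.png

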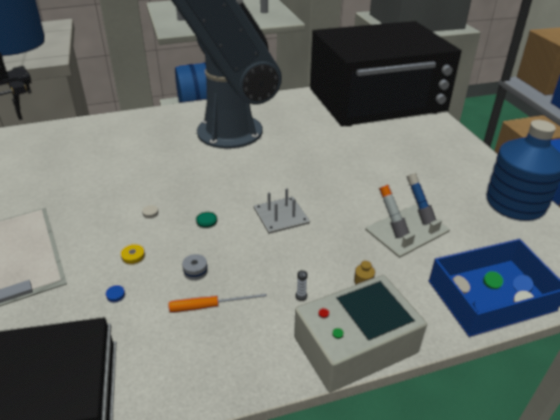

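View pics/side0.png

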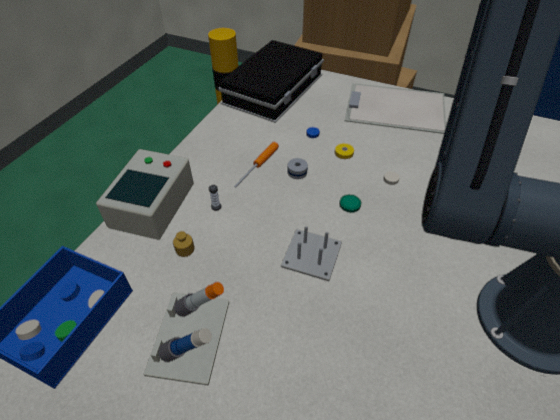

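View pics/wrist0.png

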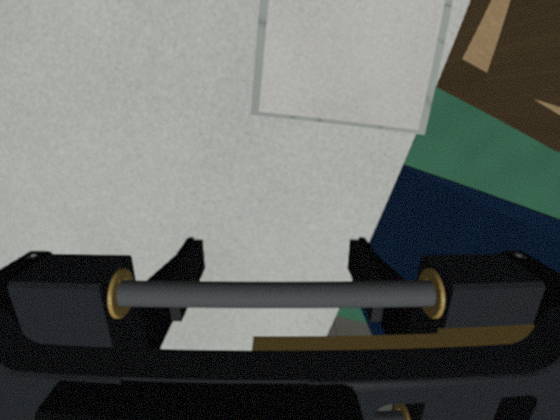

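Scene view: the yellow spacer is at (132,253), the cell at (194,265), the green disc at (206,219), the nest at (281,212) and the blue sample at (422,200). The side view shows the same things. Next I'll measure by masks from both views.

```bash
cat > h.py <<'E'
import numpy as np, cv2
from rig import robot
from scipy.spatial.transform import Rotation as Ro
def tool():
    o=robot.get_obs(); T=np.eye(4); T[:3,:3]=Ro.from_quat(o['tool_rot']).as_matrix(); T[:3,3]=o['position']; return T
def cam(n,T=None):
    c=robot.calibration(n); K=np.array(c['mtx']); D=np.array(c['distortion'])
    if n=='wrist':
        M=T@np.array(c['hand_eye']); return K,D,M[:3,:3],M[:3,3]
    R=np.array(c['R']); t=np.array(c['t']); return K,D,R.T,-R.T@t
def rays(n,px,T=None):
    K,D,R,o=cam(n,T); u=cv2.undistortPoints(np.array(px,float).reshape(-1,1,2),K,D).reshape(-1,2)
    return o,(R@np.c_[u,np.ones(len(u))].T).T
def plane(n,px,z,T=None):
    o,d=rays(n,px,T); return o+d*((z-o[2])/d[:,2])[:,None]
def cloud(n,d,T=None):
    K,D,R,o=cam(n,T); v,u=np.mgrid[:420,:560]
    _,r=rays(n,np.c_[u.ravel(),v.ravel()],T)
    X=o+r*d.reshape(-1,1); X[d.ravel()<=0]=np.nan
    return X.reshape(420,560,3)
def proj(n,X,T=None):
    K,D,R,o=cam(n,T); X=np.array(X,float).reshape(-1,3); 
    return cv2.projectPoints((X-o)@R,np.zeros(3),np.zeros(3),K,D)[0].reshape(-1,2)
def two(a,pa,b,pb):
    o1,d1=rays(a,pa);o2,d2=rays(b,pb);A=np.c_[d1[0],-d2[0]];s=np.linalg.lstsq(A,o2-o1,rcond=None)[0]
    p,q=o1+d1[0]*s[0],o2+d2[0]*s[1];return (p+q)/2,np.linalg.norm(p-q)
E
python3 - <<'E'
from h import *
roi={'scene':(60,120,480,320),'side':(130,100,430,390)}
for n in ('scene','side'):
    p=np.load(f'{n}0_p.npy'); d=np.load(f'{n}0_d.npy'); X=cloud(n,d)
    hsv=cv2.cvtColor(p,cv2.COLOR_RGB2HSV)
    print(n,'table z',np.nanmedian(X[...,2][150:300,150:400]))
    x0,y0,x1,y1=roi[n]
    ws=(X[...,0]>0.3)&(X[...,0]<0.95)&(abs(X[...,1])<.7)
    for nm,lo,hi in (('yellow',(22,120,100),(34,255,255)),('green',(70,120,50),(90,255,255)),('orange',(5,150,120),(18,255,255)),('blue',(100,120,40),(125,255,255))):
        m=cv2.inRange(hsv,lo,hi)*ws.astype(np.uint8)
        k,l,s,c=cv2.connectedComponentsWithStats(m)
        for i in range(1,k):
            if s[i,4]>25:
                P=X[l==i]; print(nm,s[i],np.round(c[i],1),np.round(np.nanmedian(P,0),4),'zmax %.3f'%np.nanpercentile(P[:,2],95))
    # raised things
    m=((X[...,2]>0.006)&ws).astype(np.uint8); k,l,s,c=cv2.connectedComponentsWithStats(m)
    for i in range(1,k):
        if s[i,4]>40:
            P=X[l==i]; print('raised',s[i],np.round(np.nanmedian(P,0),4),'zmax %.3f'%np.nanpercentile(P[:,2],98))
    a,b=( (100,170,360,330) if n=='scene' else (230,100,430,300))[:2],( (100,170,360,330) if n=='scene' else (230,100,430,300))[2:]
    cv2.imwrite(f'pics/{n}0z.png',cv2.resize(p[a[1]:b[1],a[0]:b[0],::-1],None,fx=3,fy=3,interpolation=2)[:600,:800])
E
```

```text
scene table z 0.0014012834283657627
yellow [121 244  23  20 323] [131.9 253.3] [ 0.5058 -0.3379  0.0175] zmax 0.021
yellow [357 267  11  12  44] [362.4 272.9] [0.729  0.1249 0.0367] zmax 0.040
green [197 213  19  14 219] [206.1 219.2] [ 0.4267 -0.1539  0.0134] zmax 0.016
green [484 272  19  17  83] [493.9 279.7] [0.8158 0.3992 0.0195] zmax 0.026
green [ 275  364  228   56 6370] [414.3 400.9] [ 0.6382  0.4788 -0.7486] zmax -0.742
orange [381 186  10  10  71] [385.1 190.5] [0.5665 0.2451 0.1151] zmax 0.124
orange [169 297  49  14 465] [192.7 303.3] [ 0.6958 -0.231   0.0244] zmax 0.029
blue [ 488  135   72   85 4652] [524.8 177.8] [0.6237 0.5941 0.1244] zmax 0.190
blue [412 184  16  24 186] [419.3 195.7] [0.5714 0.3392 0.0841] zmax 0.103
blue [ 430  240  130   96 7734] [495.7 286.1] [0.8388 0.3824 0.0306] zmax 0.070
blue [106 286  18  15 214] [114.8 293. ] [ 0.6141 -0.3817  0.0148] zmax 0.018
raised [ 486  120   74  102 5375] [0.618  0.5981 0.1288] zmax 0.236
raised [ 366  173   84   85 3115] [0.6041 0.2969 0.0162] zmax 0.119
raised [ 253  188   57   46 1329] [0.4655 0.0274 0.0113] zmax
[... 1912 characters left out ...]
] [ 0.4974 -0.3327  0.0165] zmax 0.019
raised [  96  149   98   90 5798] [0.844  0.0797 0.0903] zmax 0.095
raised [287 158  21  20 354] [ 0.5835 -0.2002  0.0297] zmax 0.033
raised [383 171  16  13 159] [ 0.3519 -0.2792  0.0143] zmax 0.017
raised [208 184  13  26 208] [ 0.719  -0.0065  0.0435] zmax 0.071
raised [339 194  22  18 306] [ 0.4218 -0.1506  0.0127] zmax 0.016
raised [ 281  226   61   54 2048] [0.4508 0.0364 0.0109] zmax 0.059
raised [173 231  21  25 414] [0.7131 0.1395 0.0355] zmax 0.056
raised [   0  246  132  142 7868] [0.8293 0.3906 0.0333] zmax 0.071
raised [ 57 279  31  24 368] [0.8662 0.329  0.0179] zmax 0.025
raised [ 144  281   85  104 5653] [0.5823 0.322  0.0112] zmax 0.120
```

Call:
drive_tool --targets '[32, -39, -6, 0, 0, 0, 32, -39, -6, 0, 0, 0, 32, -39, -6, 0, 0, 0, 32, -39, -6, 0, 0, 0, 32, -39, -6, 0, 0, 0, 32, -39, -6, 0, 0, 0, 32, -39, -6, 0, 0, 0, 32, -39, -6, 0, 0, 0, 32, -39, -6, 0, 0, 0, 32, -39, -6, 0, 0, 0, 32, -39, -6, 0, 0, 0, 32, -39, -6, 0, 0, 0]' --grip -1 --squeeze 25

```text
time: 1.15
position: [0.3728, -0.1339, 0.2819]
tool_rot: [0.989, 0.151, 0.0, 0.0]
ft_force: [1.1, -0.8, 0.2]
grip_width: 0.0868
```

Call:
drive_tool --targets '[0, 0, 0, 0, 0, 0, 0, 0, 0, 0, 0, 0, 0, 0, 0, 0, 0, 0]'

```text
time: 1.4
position: [0.3727, -0.136, 0.2816]
tool_rot: [0.988, 0.152, -0.0, 0.0]
ft_force: [0.2, -0.3, -0.5]
grip_width: 0.0871
```

```bash
python3 - <<'E'
from h import *
o=robot.get_obs(); print(o['time'],o['q'].round(3),o['position'].round(4),o['joint_velocities'].round(3))
T=tool(); p,d=robot.camera('wrist'); np.savez('w1.npz',p=p,d=d,T=T); cv2.imwrite('pics/w1.png',p[:,:,::-1])
E
```

```text
1.4 [-6.330e-01  1.280e-01  1.883e+00 -1.000e-03  1.130e+00  6.330e-01] [ 0.3727 -0.136   0.2816] [-0.046  0.01  -0.005  0.     0.     0.003]
```

View pics/w1.png

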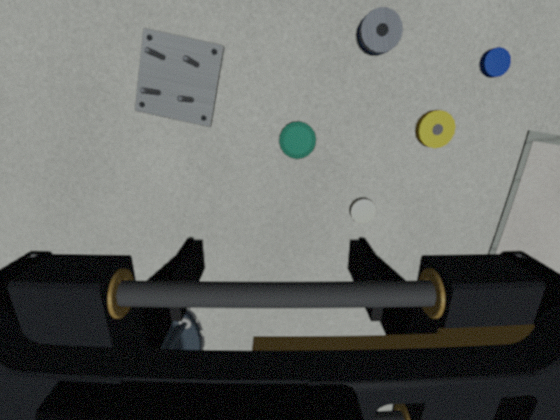

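```bash
cat >> h.py <<'E'
def wshot(name):
    T=tool(); p,d=robot.camera('wrist'); np.savez(name+'.npz',p=p,d=d,T=T); cv2.imwrite(f'pics/{name}.png',p[:,:,::-1]); return T,p,d
def outline(n,mask,z,T,rad=None):
    """mask -> outer contour, cast on z, circle fit"""
    cs,_=cv2.findContours(mask,cv2.RETR_EXTERNAL,cv2.CHAIN_APPROX_NONE); c=max(cs,key=cv2.contourArea)[:,0,:]
    return c
E
python3 - <<'E'
from h import *
w=np.load('w1.npz'); p,d,T=w['p'],w['d'],w['T']; X=cloud('wrist',d,T)
hsv=cv2.cvtColor(p,cv2.COLOR_RGB2HSV); g=cv2.cvtColor(p,cv2.COLOR_RGB2GRAY)
for nm,h in (('yellow',.016),('green',.012)):
    lo,hi=dict(yellow=((22,120,60),(34,255,255)),green=((70,120,40),(90,255,255)))[nm]
    m=cv2.inRange(hsv,lo,hi); k,l,s,c=cv2.connectedComponentsWithStats(m); i=1+np.argmax(s[1:,4])
    print(nm,s[i],c[i],plane('wrist',c[i],h,T).round(4),np.nanmedian(X[l==i],0).round(4))
# raised by depth
zt=np.nanmedian(X[150:230,100:250,2]); print('table',zt)
m=(X[...,2]>zt+.006).astype(np.uint8); m[225:]=0
k,l,s,c=cv2.connectedComponentsWithStats(m)
for i in range(1,k):
    if s[i,4]>100: print(s[i],c[i].round(1),plane('wrist',c[i],.01,T).round(4),plane('wrist',c[i],.03,T).round(4),np.nanmax(X[l==i][:,2]))
# holes
crop=p[15:140,120:240,::-1]; cv2.imwrite('pics/w1n.png',cv2.resize(crop,None,fx=4.5,fy=4.5,interpolation=cv2.INTER_CUBIC))
crop=p[0:130,340:460,::-1]; cv2.imwrite('pics/w1c.png',cv2.resize(crop,None,fx=4.5,fy=4.5,interpolation=cv2.INTER_CUBIC))
E
```

```text
yellow [416 111  39  36 982] [434.92464358 128.38187373] [[ 0.4972 -0.3326  0.016 ]] [ 0.4972 -0.3316  0.016 ]
green [280 122  35  36 977] [297.06038895 139.54964176] [[ 0.4217 -0.1514  0.012 ]] [ 0.4218 -0.1514  0.0123]
table 0.00011443220437984403
[ 356    6   47   49 1723] [379.1  30.9] [[ 0.5899 -0.2098  0.01  ]] [[ 0.5835 -0.2052  0.03  ]] 0.033151572607886315
[ 134   28   90   99 6677] [177.7  76.9] [[0.4537 0.0305 0.01  ]] [[0.4536 0.024  0.03  ]] 0.0668737238480564
[481  47  30  30 703] [495.8  61.8] [[ 0.6093 -0.3808  0.01  ]] [[ 0.6021 -0.3683  0.03  ]] 0.016516576271523364
[ 416  110   40   39 1188] [435.5 128.5] [[ 0.498  -0.3367  0.01  ]] [[ 0.4959 -0.3262  0.03  ]] 0.018898389020041872
[ 278  121   38   38 1138] [296.8 139.6] [[ 0.4214 -0.1513  0.01  ]] [[ 0.4228 -0.1494  0.03  ]] 0.015126133336805014
[349 198  28  26 541] [362.6 210.4] [[ 0.3505 -0.2821  0.01  ]] [[ 0.3552 -0.2742  0.03  ]] 0.016172957904286966
```

View pics/w1n.png

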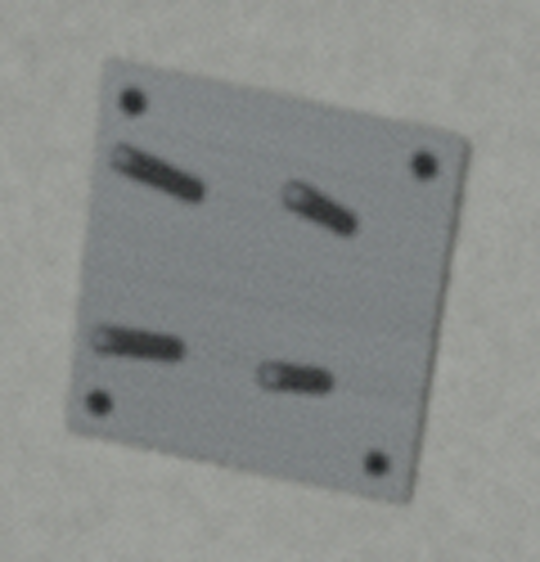

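View pics/w1c.png

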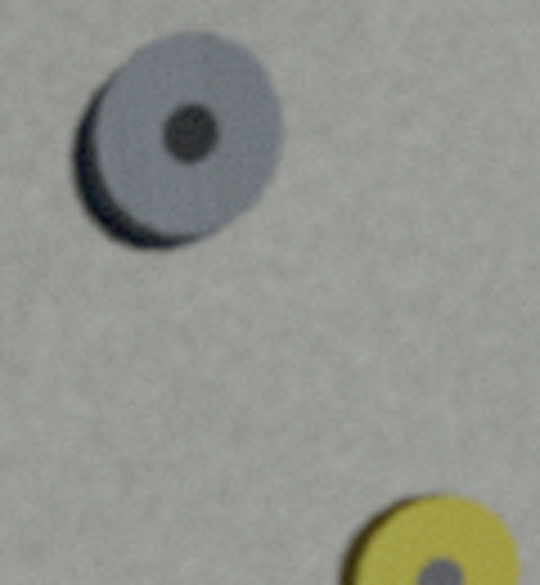

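Nest crop: four dark screw holes at full-image pixels (149.3,37.4), (214.2,51.7), (203.3,117.9) and (141.8,104.3). The cell's top mark is at (382.4,29.6).

```bash
python3 - <<'E'
from h import *
w=np.load('w1.npz'); p,d,T=w['p'],w['d'],w['T']; X=cloud('wrist',d,T)
g=cv2.cvtColor(p,cv2.COLOR_RGB2GRAY)
def dark(c,r=5):
    x,y=np.round(c).astype(int); a=g[y-r:y+r+1,x-r:x+r+1].astype(float); wt=np.clip(np.median(a)-15-a,0,None); yy,xx=np.mgrid[-r:r+1,-r:r+1]
    return [x+(wt*xx).sum()/wt.sum(), y+(wt*yy).sum()/wt.sum()]
H=np.array([(132,101),(424,165),(375,463),(98,402)])/4.5+[120,15]-.4
Hc=np.array([dark(h,3) for h in H]); W=plane('wrist',Hc,.01,T); print(Hc.round(1),W.round(4),'mean',W.mean(0).round(4))
e=np.roll(W,-1,0)-W; print(np.linalg.norm(e,axis=1),np.degrees(np.arctan2(e[:,1],e[:,0])))
print('postbase')
P=np.array([(195,190),(347,225),(325,381),(178,349)])/4.5+[120,15]-.4
Wp=plane('wrist',P,.01,T); print(Wp.round(4),Wp.mean(0).round(4)); e=np.roll(Wp,-1,0)-Wp; print(np.linalg.norm(e,axis=1),np.degrees(np.arctan2(e[:,1],e[:,0])))
c=dark((382,30),8); print('cell hole',c,plane('wrist',c,.03,T).round(4))
m=(X[...,2]>.025)&(np.arange(560)>340)[None,:]; m[70:]=0; v,u=np.nonzero(m); print('cell top',u.mean(),v.mean(),plane('wrist',[[u.mean(),v.mean()]],.03,T).round(4), m.sum())
c=dark((436.5,129),5); print('sp hole',c,plane('wrist',c,.016,T).round(4))
E
```

```text
[[149.   37.2]
 [213.9  51.4]
 [203.3 117.6]
 [141.6 104. ]] [[ 0.4919  0.0791  0.01  ]
 [ 0.4991 -0.0089  0.01  ]
 [ 0.4113 -0.0162  0.01  ]
 [ 0.4042  0.0718  0.01  ]] mean [0.4516 0.0314 0.01  ]
[0.08827385 0.08809335 0.08834446 0.08796366] [ -85.32517796 -175.2300881    94.59077163    4.72412327]
postbase
[[0.473  0.0556 0.01  ]
 [0.4764 0.0092 0.01  ]
 [0.4306 0.005  0.01  ]
 [0.4268 0.051  0.01  ]] [0.4517 0.0302 0.01  ]
[0.04656818 0.04590681 0.0461628  0.04643586] [ -85.86244558 -174.80189103   94.78281451    5.68995477]
cell hole [np.float64(381.960413080895), np.float64(29.179575444635685)] [[ 0.5866 -0.2079  0.03  ]]
cell top 380.99024707412224 29.59102730819246 [[ 0.5857 -0.2069  0.03  ]] 1538
sp hole [np.float64(nan), np.float64(nan)] [[nan nan nan]]<stdin>:6: RuntimeWarning: invalid value encountered in scalar divide
```

```bash
cat >> h.py <<'E'
def Rdown(yaw,pitch=0.0):
    # tool x at yaw (deg), tool pointing down, then pitched: pitch>0 = tool z tips towards tool-x forward
    y=np.radians(yaw); x=np.array([np.cos(y),np.sin(y),0]); z=np.array([0,0,-1.]); 
    R=np.c_[x,np.cross(z,x),z]; return R@Ro.from_euler('y',pitch,degrees=True).as_matrix()
def go(pos,yaw=None,pitch=0.0,R=None,T=None):
    T=tool() if T is None else T
    if R is None: R=Rdown(yaw,pitch)
    s=T[:3,:3].T@(np.array(pos)-T[:3,3])*100; r=np.degrees(Ro.from_matrix(T[:3,:3].T@R).as_rotvec())
    print('shift cm',s.round(2),'turn deg',r.round(2),'rows',max(np.linalg.norm(s)/4.17,np.linalg.norm(r)/7.16).round(1))
E
python3 - <<'E'
from h import *
go([.5862,-.2075,.08],4.8)
E
```

```text
shift cm [18.29 13.13 20.15] turn deg [ 0.03  0.02 12.57] rows 7.2
```

Call:
drive_tool --targets '[18.3, 13.1, 20.1, 0, 0, 12.6, 18.3, 13.1, 20.1, 0, 0, 12.6, 18.3, 13.1, 20.1, 0, 0, 12.6, 18.3, 13.1, 20.1, 0, 0, 12.6, 18.3, 13.1, 20.1, 0, 0, 12.6, 18.3, 13.1, 20.1, 0, 0, 12.6, 18.3, 13.1, 20.1, 0, 0, 12.6, 18.3, 13.1, 20.1, 0, 0, 12.6, 18.3, 13.1, 20.1, 0, 0, 12.6, 18.3, 13.1, 20.1, 0, 0, 12.6]'

```text
time: 2.28
position: [0.5849, -0.2076, 0.0796]
tool_rot: [0.999, 0.041, -0.001, -0.001]
ft_force: [-0.4, 0.3, -0.3]
grip_width: 0.0864
```

```bash
python3 - <<'E'
from h import *
T,p,d=wshot('w2'); o=robot.get_obs(); print(o['time'],o['q'].round(3),o['position'])
X=cloud('wrist',d,T); m=(X[...,2]>.022)&(X[...,2]<.04); 
k,l,s,c=cv2.connectedComponentsWithStats(m.astype(np.uint8))
for i in range(1,k):
    if s[i,4]>300: print(s[i],c[i],plane('wrist',c[i],.03,T))
go([.5862,-.2075,.004],4.8)
E
```

```text
2.3333 [-0.52   0.703  1.554 -0.     0.886  0.969] [ 0.58495716 -0.20717194  0.08083245]
[  0   0  22  28 506] [ 9.13241107 13.08498024] [[ 0.71944565 -0.01661585  0.03      ]]
[ 248   53  143   56 3677] [320.66004895  81.03209138] [[ 0.68800124 -0.22812881  0.03      ]]
[ 242  185   71   69 3785] [277.16169089 219.33606341] [[ 0.5882155  -0.20736981  0.03      ]]
shift cm [0.13 0.05 7.68] turn deg [-0.04  0.08 -0.12] rows 1.8
```

View pics/w2.png

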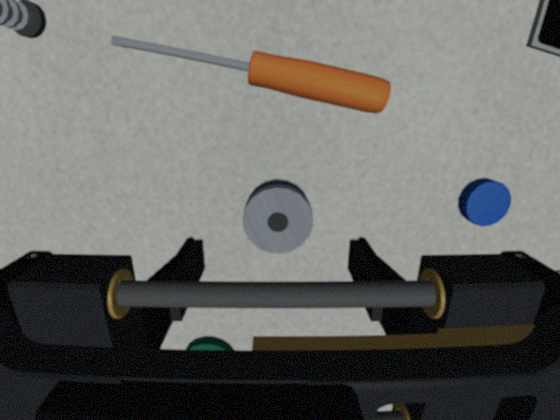

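Call:
drive_tool --targets '[0.2, 0, 4, 0, 0, 0, 0.2, 0, 6, 0, 0, 0, 0.2, 0, 7.7, 0, 0, 0, 0.2, 0, 7.7, 0, 0, 0, 0.2, 0, 7.7, 0, 0, 0]'

```text
time: 2.75
position: [0.5875, -0.2061, 0.0049]
tool_rot: [0.999, 0.042, -0.0, -0.0]
ft_force: [0.8, 0.4, 0.0]
grip_width: 0.087
```

Call:
drive_tool --targets '[0, 0, 0, 0, 0, 0, 0, 0, 0, 0, 0, 0, 0, 0, 0, 0, 0, 0, 0, 0, 0, 0, 0, 0, 0, 0, 0, 0, 0, 0, 0, 0, 0, 0, 0, 0, 0, 0, 0, 0, 0, 0]' --grip 1 --squeeze 35

```text
time: 3.33
position: [0.5891, -0.2067, 0.0042]
tool_rot: [0.999, 0.042, 0.001, 0.001]
ft_force: [0.2, -1.3, 1.4]
grip_width: 0.0532
```

Call:
drive_tool --targets '[0, 0, -3, 0, 0, 0, 0, 0, -7, 0, 0, 0, 0, 0, -10, 0, 0, 0, 0, 0, -10, 0, 0, 0, 0, 0, -10, 0, 0, 0]'

```text
time: 3.75
position: [0.5892, -0.2062, 0.1049]
tool_rot: [0.999, 0.042, 0.001, 0.001]
ft_force: [-0.1, -0.3, -3.3]
grip_width: 0.0533
```

```bash
python3 - <<'E'
from h import *
T,p,d=wshot('w3'); o=robot.get_obs(); print(o['time'],o['position'],o['ft_force'],o['grip_width'])
X=cloud('wrist',d,T); C=(X-T[:3,3])@T[:3,:3]
m=(abs(C[...,1])<.026)&(C[...,2]>-.06)&(C[...,2]<.01)&(abs(C[...,0])<.04); v,u=np.nonzero(m); print(m.sum(),u.min(),u.max(),v.min(),v.max())
Q=C[m]; print(np.median(Q,0),Q.min(0),Q.max(0), np.percentile(Q[:,2],[5,25,50,75,95]))
E
```

```text
3.8 [ 0.58767579 -0.20535605  0.10306033] [-2.67867679e-03  4.06016228e-02 -3.63880200e+00] 0.053191360535505744
6234 227 336 215 322
[ 0.01044243 -0.00024701 -0.02559478] [-0.02920989 -0.02598125 -0.05017913] [0.02469604 0.02599689 0.00406461] [-0.02673635 -0.02609925 -0.02559478 -0.02414652 -0.00370775]
```

View pics/w3.png

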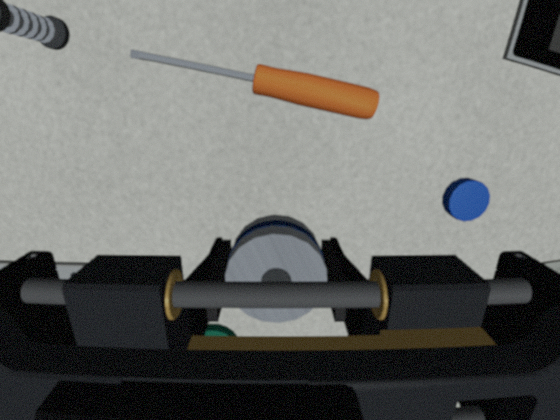

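Shot w3: the cell is held level between the jaws (top face about columns 227–327, rows 228–320, bar across it). I'll fit its centre in the tool frame.

```bash
cat >> h.py <<'E'
def held(f,ztop):
    """centre in tool xy of held puck's top face: outer edge points of the bright top face in the picture, cast on tool plane z=ztop"""
    w=np.load(f); p,d,T=w['p'],w['d'],w['T']; I=np.eye(4)
    C=(cloud('wrist',d,I))
    m=(abs(C[...,1])<.03)&(abs(C[...,0])<.034)&(abs(C[...,2]-ztop)<.0025)
    v,u=np.nonzero(m); pts=[]
    for c in range(u.min(),u.max()+1):
        r=v[u==c]
        if len(r): pts.append((c,r.min()-.5))
    W=plane('wrist',pts,ztop,I)[:,:2]; 
    W=W[(abs(W[:,1])<.02)]
    # known radius fit
    from scipy.optimize import least_squares
    f=lambda q:np.hypot(W[:,0]-q[0],W[:,1]-q[1])-.027
    s=least_squares(f,[0,0],loss='soft_l1',f_scale=.0005); return s.x, np.abs(s.fun).mean(), np.median(C[m][:,2])
E
python3 - <<'E'
from h import *
print(held('w3.npz',-.0256))
o=robot.get_obs();print(o['position'],o['tool_rot']); 
import numpy as np
go([.4516,.0312,.11],4.8)
E
```

```text
(array([-0.00207627, -0.00107262]), np.float64(0.0002392242729212955), np.float64(-0.025817393737275873))
[ 0.58767579 -0.20535605  0.10306033] [ 9.99119247e-01  4.19521057e-02 -6.94444142e-04 -5.18914564e-04]
shift cm [-11.58 -24.71  -0.65] turn deg [-0.06  0.08  0.01] rows 6.5
```

```bash
python3 - <<'E'
from h import *
go([.385,.031,.16],4.8)
E
```

```text
shift cm [-18.22 -25.26  -5.64] turn deg [-0.06  0.08  0.01] rows 7.6
```

Call:
drive_tool --targets '[-18.2, -25.3, -5.6, 0, 0, 0, -18.2, -25.3, -5.6, 0, 0, 0, -18.2, -25.3, -5.6, 0, 0, 0, -18.2, -25.3, -5.6, 0, 0, 0, -18.2, -25.3, -5.6, 0, 0, 0, -18.2, -25.3, -5.6, 0, 0, 0, -18.2, -25.3, -5.6, 0, 0, 0, -18.2, -25.3, -5.6, 0, 0, 0, -18.2, -25.3, -5.6, 0, 0, 0, -18.2, -25.3, -5.6, 0, 0, 0, -18.2, -25.3, -5.6, 0, 0, 0]'

```text
time: 4.72
position: [0.3861, 0.0308, 0.1588]
tool_rot: [0.999, 0.042, -0.0, -0.0]
ft_force: [-0.2, -0.4, -2.5]
grip_width: 0.0534
```

```bash
python3 - <<'E'
from h import *
T,p,d=wshot('w4'); o=robot.get_obs(); print(o['time'],o['position'],o['ft_force'],o['q'].round(3))
print(held('w4.npz',-.0256))
cv2.imwrite('pics/w4z.png',cv2.resize(p[60:300,150:420,::-1],None,fx=2.4,fy=2.4,interpolation=cv2.INTER_CUBIC))
E
```

```text
4.7667 [0.38674412 0.03038741 0.15892433] [ 0.02384215  0.29608643 -2.69383354] [-0.212  0.331  2.068 -0.     0.742  1.276]
(array([-0.0020454 , -0.00101062]), np.float64(0.00022279102318422482), np.float64(-0.0258877152404227))
```

View pics/w4z.png

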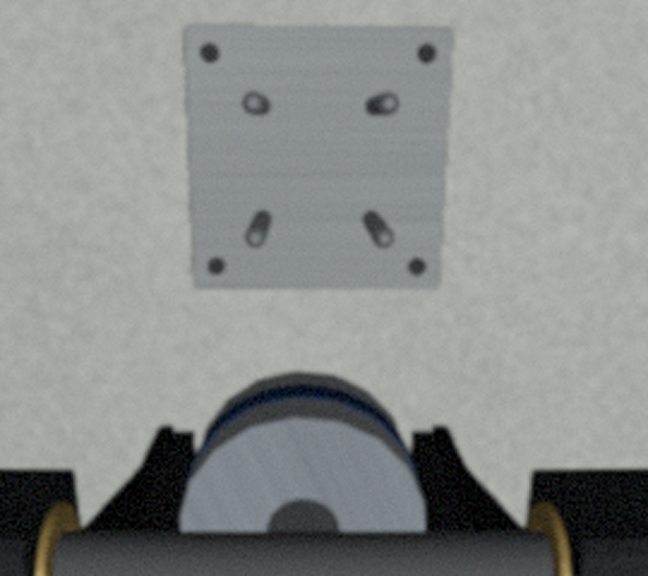

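The nest shows squarely ahead, with holes at zoomed (209,53), (427,53), (417,266) and (216,266). The cell's top face is visible below it.

```bash
cat >> h.py <<'E'
def darkc(g,c,r=4):
    x,y=np.round(c).astype(int); a=g[y-r:y+r+1,x-r:x+r+1].astype(float); wt=np.clip(np.median(a)-15-a,0,None); yy,xx=np.mgrid[-r:r+1,-r:r+1]
    return [x+(wt*xx).sum()/wt.sum(), y+(wt*yy).sum()/wt.sum()]
E
python3 - <<'E'
from h import *
w=np.load('w4.npz'); p,T=w['p'],w['T']; g=cv2.cvtColor(p,cv2.COLOR_RGB2GRAY)
H=np.array([(209,53),(427,53),(417,266),(216,266)])/2.4+[150,60]
Hc=np.array([darkc(g,h,5) for h in H]); W=plane('wrist',Hc,.01,T); c=W.mean(0); e=np.roll(W,-1,0)-W
print(Hc.round(1),c,np.linalg.norm(e,axis=1),np.degrees(np.arctan2(e[:,1],e[:,0])))
ct=T[:3,:3].T@(c-T[:3,3]); print('nest in tool',ct, 'shift', ct[:2]-[-.00206,-.00104])
E
```

```text
[[236.9  81.6]
 [327.3  81.9]
 [323.3 170.6]
 [239.7 170.4]] [0.45147662 0.03114155 0.01      ] [0.08816591 0.08817446 0.08812069 0.08807271] [ -85.27560869 -175.31993467   94.65824906    4.70947619]
nest in tool [0.06526502 0.0051764  0.14874985] shift [0.06732502 0.0062164 ]
```

Call:
drive_tool --targets '[3.5, 0.3, 1, 0, 0, 0, 6.7, 0.6, 3, 0, 0, 0, 6.7, 0.6, 6, 0, 0, 0, 6.7, 0.6, 8, 0, 0, 0, 6.7, 0.6, 8, 0, 0, 0, 6.7, 0.6, 8, 0, 0, 0]'

```text
time: 5.27
position: [0.4526, 0.0299, 0.0781]
tool_rot: [0.999, 0.041, -0.002, -0.0]
ft_force: [-0.7, -0.4, -3.1]
grip_width: 0.053
```

```bash
python3 - <<'E'
from h import *
T,p,d=wshot('w5'); o=robot.get_obs(); print(o['time'],o['position'],o['ft_force'])
go([.4536,.0303,.015],4.7)
E
```

```text
5.3167 [0.45342385 0.02990431 0.07921437] [ 0.42103047  0.48476386 -3.35937582]
shift cm [ 0.03 -0.04  6.42] turn deg [-0.02  0.07  0.04] rows 1.5
```

View pics/w5.png

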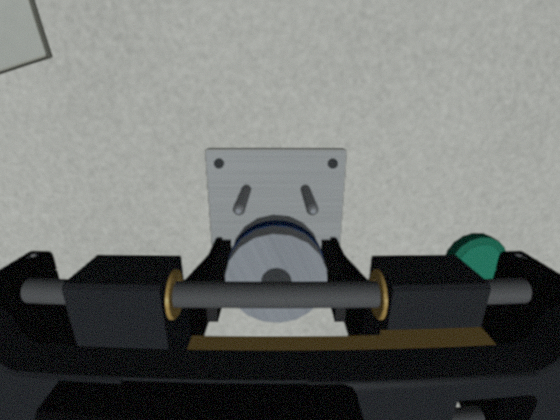

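Call:
drive_tool --targets '[0, 0, 1, 0, 0, 0, 0, 0, 2, 0, 0, 0, 0, 0, 3, 0, 0, 0, 0, 0, 4, 0, 0, 0, 0, 0, 5, 0, 0, 0, 0, 0, 5.5, 0, 0, 0, 0, 0, 6, 0, 0, 0, 0, 0, 6, 0, 0, 0]'

```text
time: 5.98
position: [0.4537, 0.0303, 0.0198]
tool_rot: [0.999, 0.042, 0.0, 0.0]
ft_force: [-0.6, -0.2, -3.5]
grip_width: 0.0531
```

Call:
drive_tool --targets '[0, 0, 0.2, 0, 0, 0, 0, 0, 0.4, 0, 0, 0, 0, 0, 0.45, 0, 0, 0, 0, 0, 0.5, 0, 0, 0, 0, 0, 0.5, 0, 0, 0]'

```text
time: 6.4
position: [0.4533, 0.0305, 0.0147]
tool_rot: [0.999, 0.042, 0.0, 0.0]
ft_force: [0.6, -0.6, -3.9]
grip_width: 0.0534
```

Call:
drive_tool --targets '[0, 0, 0.05, 0, 0, 0, 0, 0, 0.1, 0, 0, 0, 0, 0, 0.1, 0, 0, 0]'

```text
time: 6.65
position: [0.4533, 0.0306, 0.0141]
tool_rot: [0.999, 0.042, 0.0, 0.0]
ft_force: [0.4, -0.3, 3.0]
grip_width: 0.0533
```

Contact with the floor (force changed from −3.9 N to +3 N). Releasing.

Call:
drive_tool --targets '[0, 0, 0, 0, 0, 0, 0, 0, 0, 0, 0, 0, 0, 0, 0, 0, 0, 0, 0, 0, 0, 0, 0, 0, 0, 0, 0, 0, 0, 0]' --grip -1

```text
time: 7.07
position: [0.4533, 0.0305, 0.0136]
tool_rot: [0.999, 0.042, 0.0, 0.0]
ft_force: [0.8, 0.0, 1.1]
grip_width: 0.0792
```

Call:
drive_tool --targets '[0, 0, -2, 0, 0, 0, 0, 0, -5, 0, 0, 0, 0, 0, -9, 0, 0, 0, 0, 0, -12, 0, 0, 0, -5, 0, -15, 0, 0, 0, -6.5, 0, -15, 0, 0, 0, -6.5, 0, -15, 0, 0, 0, -6.5, 0, -15, 0, 0, 0]'

```text
time: 7.73
position: [0.387, 0.0253, 0.1642]
tool_rot: [0.999, 0.042, 0.0, 0.0]
ft_force: [1.0, 0.6, 0.6]
grip_width: 0.0871
```

```bash
python3 - <<'E'
from h import *
T,p,d=wshot('w6'); o=robot.get_obs(); print(o['time'],o['position'],o['ft_force'],o['grip_width'])
X=cloud('wrist',d,T); hsv=cv2.cvtColor(p,cv2.COLOR_RGB2HSV)
m=(abs(X[...,2]-.04)<.003)&(np.hypot(X[...,0]-.4516,X[...,1]-.031)<.035); m[230:]=0; v,u=np.nonzero(m); print(m.sum(),plane('wrist',[[u.mean(),v.mean()]],.04,T),np.median(X[m],0))
cv2.imwrite('pics/w6z.png',cv2.resize(p[60:240,170:390,::-1],None,fx=3,fy=3,interpolation=cv2.INTER_CUBIC))
go([.4972,-.3326,.08],4.8)
go([.465,-.27,.12],4.8)
E
```

```text
7.7833 [0.3886867  0.02496723 0.1639432 ] [ 0.41543232 -0.52507663  0.05278977] 0.08686542255458424
2657 [[0.45136361 0.03147238 0.04      ]] [0.45135749 0.03144431 0.04006435]
shift cm [ 7.82 36.53  8.43] turn deg [ 0.03 -0.1  -0.02] rows 9.2
shift cm [ 5.14 30.03  4.42] turn deg [ 0.03 -0.1  -0.02] rows 7.4
```

View pics/w6z.png

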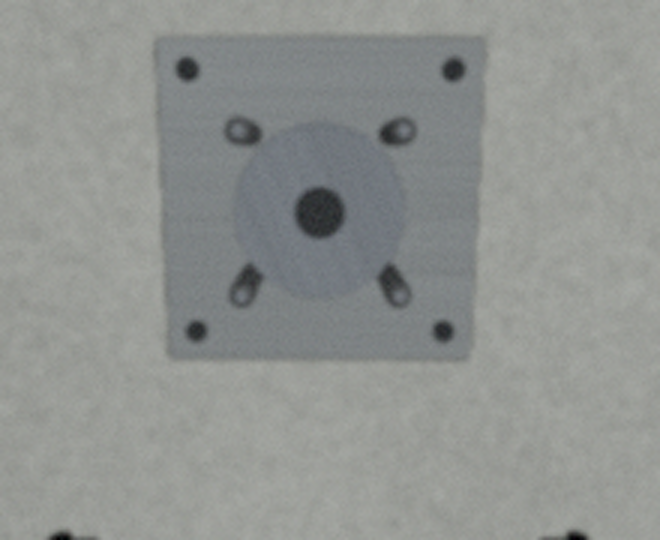

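The cell sits concentric between the four posts (zoomed centre (320,213)). Now the spacer.

Call:
drive_tool --targets '[7.8, 36.5, 8.4, 0, 0, 0, 7.8, 36.5, 8.4, 0, 0, 0, 7.8, 36.5, 8.4, 0, 0, 0, 7.8, 36.5, 8.4, 0, 0, 0, 7.8, 36.5, 8.4, 0, 0, 0, 7.8, 36.5, 8.4, 0, 0, 0, 7.8, 36.5, 8.4, 0, 0, 0, 7.8, 36.5, 8.4, 0, 0, 0, 7.8, 36.5, 8.4, 0, 0, 0, 7.8, 36.5, 8.4, 0, 0, 0, 7.8, 36.5, 8.4, 0, 0, 0, 7.8, 36.5, 8.4, 0, 0, 0]'

```text
time: 8.78
position: [0.4964, -0.3317, 0.0781]
tool_rot: [0.999, 0.042, -0.001, -0.001]
ft_force: [-1.1, -0.4, 0.1]
grip_width: 0.087
```

```bash
python3 - <<'E'
from h import *
T,p,d=wshot('w7'); o=robot.get_obs(); print(o['time'],o['position'],o['ft_force'],o['joint_velocities'].round(3))
X=cloud('wrist',d,T); m=(abs(X[...,2]-.016)<.003)&(np.hypot(X[...,0]-.497,X[...,1]+.333)<.035); v,u=np.nonzero(m); c=plane('wrist',[[u.mean(),v.mean()]],.016,T)[0]; print(m.sum(),c,v.max())
go([c[0],c[1],.003],4.8)
E
```

```text
8.8333 [ 0.49605761 -0.33051856  0.07851732] [-0.1705896   0.61117384 -0.48163985] [ 0.016 -0.025  0.023 -0.    -0.002 -0.002]
3342 [ 0.49864431 -0.33585536  0.016     ] 247
shift cm [0.23 0.57 7.55] turn deg [-0.16  0.11  0.03] rows 1.8
```

View pics/w7.png

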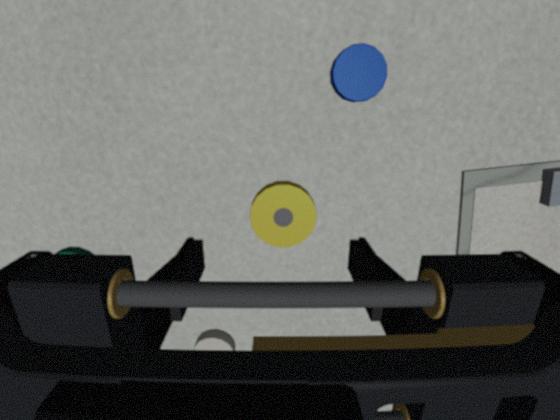

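Call:
drive_tool --targets '[0.2, 0.5, 4, 0, 0, 0, 0.2, 0.5, 6, 0, 0, 0, 0.2, 0.5, 7.5, 0, 0, 0, 0.2, 0.5, 7.5, 0, 0, 0, 0.2, 0.5, 7.5, 0, 0, 0]'

```text
time: 9.25
position: [0.4987, -0.3347, 0.0044]
tool_rot: [0.999, 0.043, -0.001, -0.001]
ft_force: [0.4, -0.7, -0.1]
grip_width: 0.087
```

Call:
drive_tool --targets '[0, 0, 0, 0, 0, 0, 0, 0, 0, 0, 0, 0, 0, 0, 0, 0, 0, 0, 0, 0, 0, 0, 0, 0, 0, 0, 0, 0, 0, 0, 0, 0, 0, 0, 0, 0, 0, 0, 0, 0, 0, 0]' --grip 1 --squeeze 15

```text
time: 9.83
position: [0.4993, -0.3371, 0.005]
tool_rot: [0.999, 0.042, 0.0, 0.0]
ft_force: [-0.1, 0.3, 2.5]
grip_width: 0.0534
```

Call:
drive_tool --targets '[0, 0, -3, 0, 0, 0, 0, 0, -7, 0, 0, 0, 0, 0, -11, 0, 0, 0, 0, 0, -11, 0, 0, 0]'

```text
time: 10.17
position: [0.5031, -0.3406, 0.122]
tool_rot: [0.999, 0.042, 0.005, 0.005]
ft_force: [0.9, -1.1, -0.3]
grip_width: 0.0534
```

```bash
python3 - <<'E'
from h import *
o=robot.get_obs(); print(o['time'],o['position'],o['ft_force'],o['grip_width'])
go([.386,.026,.17],4.7)
E
```

```text
10.1667 [ 0.50306097 -0.34056435  0.12196497] [ 0.85455001 -1.05209972 -0.26333985] 0.05340649885821019
shift cm [ -8.55 -37.45  -5.3 ] turn deg [ 0.63 -0.56  0.1 ] rows 9.3
```

Call:
drive_tool --targets '[-8.2, -37, -5.5, 0, 0, 0, -8.2, -37, -5.5, 0, 0, 0, -8.2, -37, -5.5, 0, 0, 0, -8.2, -37, -5.5, 0, 0, 0, -8.2, -37, -5.5, 0, 0, 0, -8.2, -37, -5.5, 0, 0, 0, -8.2, -37, -5.5, 0, 0, 0, -8.2, -37, -5.5, 0, 0, 0, -8.2, -37, -5.5, 0, 0, 0, -8.2, -37, -5.5, 0, 0, 0, -8.2, -37, -5.5, 0, 0, 0, -8.2, -37, -5.5, 0, 0, 0]'

```text
time: 11.17
position: [0.3873, 0.0247, 0.1698]
tool_rot: [0.999, 0.043, 0.001, 0.0]
ft_force: [1.1, 0.3, -0.8]
grip_width: 0.0534
```

Call:
drive_tool --targets '[0, 0, 0, 0, 0, 0, 0, 0, 0, 0, 0, 0]'

```text
time: 11.33
position: [0.3877, 0.0235, 0.1695]
tool_rot: [0.999, 0.041, 0.0, 0.0]
ft_force: [-0.0, 0.2, -0.7]
grip_width: 0.0534
```

```bash
python3 - <<'E'
from h import *
T,p,d=wshot('w8'); o=robot.get_obs(); print(o['time'],o['position'],o['ft_force'],o['joint_velocities'].round(3))
C=cloud('wrist',d,np.eye(4)); m=(abs(C[...,0])<.03)&(abs(C[...,1])<.02)&(C[...,2]>-.035)&(C[...,2]<.01); zt=np.median(C[m][:,2]); print('ztop',zt,m.sum())
print(held('w8.npz',zt))
cv2.imwrite('pics/w8z.png',cv2.resize(p[60:300,150:420,::-1],None,fx=2.4,fy=2.4,interpolation=cv2.INTER_CUBIC))
E
```

```text
11.3833 [0.38739839 0.02347926 0.16938768] [ 0.10573293  0.15811483 -0.30017705] [ 0.001 -0.     0.005  0.002  0.003  0.001]
ztop -0.011037384435410552 4463
(array([-0.00118877, -0.0009466 ]), np.float64(0.00021155817634183592), np.float64(-0.011127310826557685))
```

View pics/w8z.png

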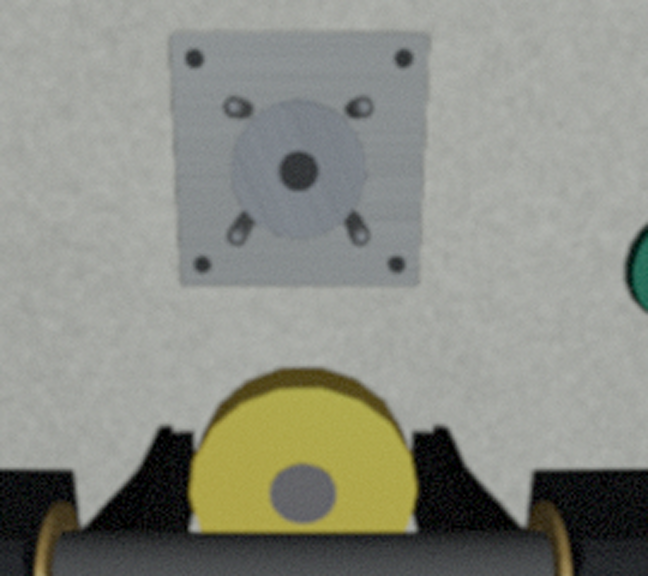

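The spacer is held level, and the cell is seated in the nest; holes at zoomed (194,58), (403,58), (397,264) and (202,264).

```bash
cat >> h.py <<'E'
def nest_rel(f,H,held_xy,z=.01):
    w=np.load(f); p,T=w['p'],w['T']; g=cv2.cvtColor(p,cv2.COLOR_RGB2GRAY)
    Hc=np.array([darkc(g,h,5) for h in H]); W=plane('wrist',Hc,z,T); c=W.mean(0); e=np.roll(W,-1,0)-W
    print(Hc.round(1).tolist(),c.round(4),np.linalg.norm(e,axis=1).round(4),np.degrees(np.arctan2(e[:,1],e[:,0])).round(2))
    ct=T[:3,:3].T@(c-T[:3,3]); print('nest in tool',ct.round(4),'shift cm',((ct[:2]-held_xy)*100).round(2))
E
python3 - <<'E'
from h import *
nest_rel('w8.npz',np.array([(194,58),(403,58),(397,264),(202,264)])/2.4+[150,60],[-.00119,-.00095])
E
```

```text
[[230.6, 84.0], [317.7, 83.9], [314.8, 169.7], [233.9, 169.7]] [0.4514 0.0311 0.01  ] [0.0882 0.0881 0.0882 0.0882] [ -85.32 -175.31   94.7     4.72]
nest in tool [ 0.0641 -0.0025  0.1595] shift cm [ 6.52 -0.16]
```

Call:
drive_tool --targets '[3.5, -0.1, 1, 0, 0, 0, 6.5, -0.15, 3, 0, 0, 0, 6.5, -0.15, 6, 0, 0, 0, 6.5, -0.15, 8, 0, 0, 0, 6.5, -0.15, 9, 0, 0, 0, 6.5, -0.15, 9, 0, 0, 0, 6.5, -0.15, 9, 0, 0, 0, 6.5, -0.15, 10, 0, 0, 0, 6.5, -0.15, 11, 0, 0, 0, 6.5, -0.15, 12, 0, 0, 0, 6.5, -0.15, 12, 0, 0, 0]'

```text
time: 12.3
position: [0.4513, 0.0313, 0.0494]
tool_rot: [0.999, 0.041, -0.0, 0.0]
ft_force: [0.0, 0.8, -1.5]
grip_width: 0.0534
```

```bash
python3 - <<'E'
from h import *
T,p,d=wshot('w9'); o=robot.get_obs(); print(o['time'],o['position'],o['ft_force'])
E
```

```text
12.35 [0.45148901 0.03133896 0.04992954] [-0.64884438 -0.15918178 -0.43456838]
```

View pics/w9.png

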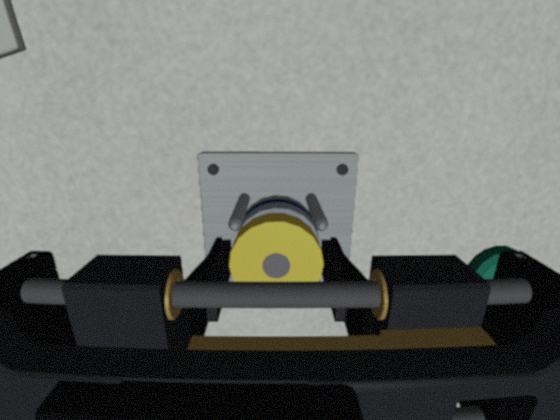

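Call:
drive_tool --targets '[0, 0, 0.2, 0, 0, 0, 0, 0, 0.4, 0, 0, 0, 0, 0, 0.45, 0, 0, 0, 0, 0, 0.45, 0, 0, 0]'

```text
time: 12.68
position: [0.4516, 0.0317, 0.0455]
tool_rot: [0.999, 0.042, 0.001, 0.0]
ft_force: [1.1, 0.1, 0.1]
grip_width: 0.0535
```

Call:
drive_tool --targets '[0, 0, 0.05, 0, 0, 0, 0, 0, 0.1, 0, 0, 0, 0, 0, 0.1, 0, 0, 0]'

```text
time: 12.93
position: [0.4516, 0.0317, 0.0449]
tool_rot: [0.999, 0.042, 0.001, 0.0]
ft_force: [-0.3, -0.8, 7.3]
grip_width: 0.0532
```

Contact (7 N). Release and retreat.

Call:
drive_tool --targets '[0, 0, 0, 0, 0, 0, 0, 0, 0, 0, 0, 0, 0, 0, 0, 0, 0, 0, 0, 0, 0, 0, 0, 0, 0, 0, 0, 0, 0, 0]' --grip -1

```text
time: 13.35
position: [0.4509, 0.0319, 0.044]
tool_rot: [0.999, 0.042, -0.0, -0.0]
ft_force: [-1.4, 0.6, -0.1]
grip_width: 0.0789
```

Call:
drive_tool --targets '[0, 0, -2, 0, 0, 0, 0, 0, -5, 0, 0, 0, 0, 0, -9, 0, 0, 0, -3, 0, -12, 0, 0, 0, -6.5, 0, -12, 0, 0, 0, -6.5, 0, -12, 0, 0, 0, -6.5, 0, -12, 0, 0, 0]'

```text
time: 13.93
position: [0.3837, 0.0269, 0.1644]
tool_rot: [0.999, 0.042, -0.001, -0.0]
ft_force: [0.4, -0.3, 0.2]
grip_width: 0.0869
```

```bash
python3 - <<'E'
from h import *
T,p,d=wshot('w10'); o=robot.get_obs(); print(o['time'],o['position'],o['ft_force'],o['grip_width'])
X=cloud('wrist',d,T)
m=(abs(X[...,2]-.056)<.003)&(np.hypot(X[...,0]-.4516,X[...,1]-.031)<.035); m[230:]=0; v,u=np.nonzero(m); print(m.sum(),plane('wrist',[[u.mean(),v.mean()]],.056,T),np.median(X[m],0))
cv2.imwrite('pics/w10z.png',cv2.resize(p[60:240,170:390,::-1],None,fx=3,fy=3,interpolation=cv2.INTER_CUBIC))
go([.4217,-.1514,.08],4.8)
E
```

```text
13.9833 [0.38586319 0.02645039 0.16430473] [ 0.75328504 -0.20714457 -0.37287503] 0.08665957484603556
2971 [[0.45048521 0.03273242 0.056     ]] [0.45054881 0.03276168 0.05607   ]
shift cm [ 2.08 18.02  8.43] turn deg [ 0.01 -0.03 -0.02] rows 4.8
```

View pics/w10z.png

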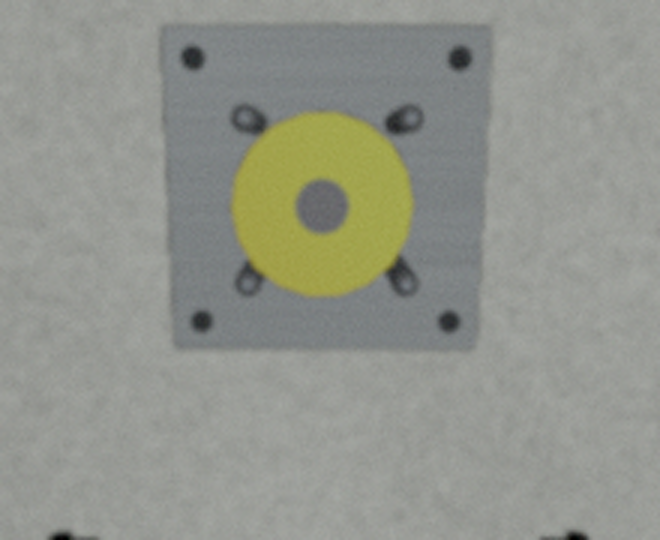

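The spacer is in the pocket and level, at z 0.056 and about 1.5 mm off centre. Now the green disc.

Call:
drive_tool --targets '[2.1, 18, 8.4, 0, 0, 0, 2.1, 18, 8.4, 0, 0, 0, 2.1, 18, 8.4, 0, 0, 0, 2.1, 18, 8.4, 0, 0, 0, 2.1, 18, 8.4, 0, 0, 0, 2.1, 18, 8.4, 0, 0, 0, 2.1, 18, 8.4, 0, 0, 0, 2.1, 18, 8.4, 0, 0, 0]'

```text
time: 14.65
position: [0.4221, -0.1508, 0.0794]
tool_rot: [0.999, 0.042, -0.001, -0.001]
ft_force: [-0.2, -0.2, -0.0]
grip_width: 0.087
```

```bash
python3 - <<'E'
from h import *
T,p,d=wshot('w11'); o=robot.get_obs(); print(o['time'],o['position'],o['ft_force'],o['joint_velocities'].round(3))
X=cloud('wrist',d,T); m=(abs(X[...,2]-.012)<.003)&(np.hypot(X[...,0]-.4217,X[...,1]+.1514)<.035); v,u=np.nonzero(m); c=plane('wrist',[[u.mean(),v.mean()]],.012,T)[0]; print(m.sum(),c,u.mean(),v.mean(),v.max())
go([c[0],c[1],.003],4.8)
E
```

```text
14.7 [ 0.42194264 -0.15019636  0.07983427] [-0.9110316   0.31158764 -0.59665864] [ 0.015 -0.022  0.011 -0.002 -0.004 -0.002]
3179 [ 0.4221729  -0.15146758  0.012     ] 277.8836111984901 215.47404844290656 246
shift cm [0.02 0.14 7.68] turn deg [-0.07  0.07  0.05] rows 1.8
```

View pics/w11.png

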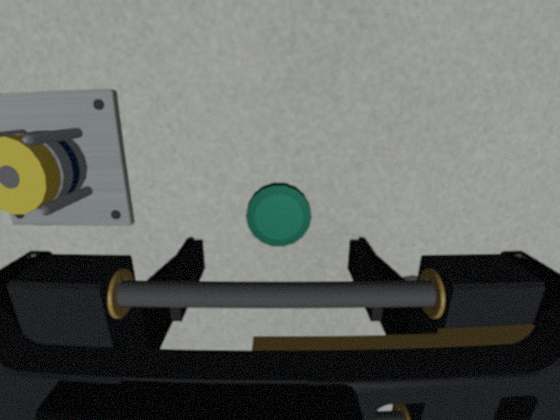

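Call:
drive_tool --targets '[0.0, 0.1, 4, 0, 0, 0, 0.0, 0.1, 6, 0, 0, 0, 0.0, 0.1, 7.6, 0, 0, 0, 0.0, 0.1, 7.6, 0, 0, 0, 0.0, 0.1, 7.6, 0, 0, 0]'

```text
time: 15.12
position: [0.422, -0.1507, 0.0042]
tool_rot: [0.999, 0.043, -0.001, -0.001]
ft_force: [-0.4, 0.7, 0.4]
grip_width: 0.087
```

Call:
drive_tool --targets '[0, 0, 0, 0, 0, 0, 0, 0, 0, 0, 0, 0, 0, 0, 0, 0, 0, 0, 0, 0, 0, 0, 0, 0, 0, 0, 0, 0, 0, 0, 0, 0, 0, 0, 0, 0, 0, 0, 0, 0, 0, 0]' --grip 1 --squeeze 15

```text
time: 15.7
position: [0.4226, -0.1524, 0.0044]
tool_rot: [0.999, 0.042, 0.0, 0.0]
ft_force: [-0.1, 1.2, 4.2]
grip_width: 0.0533
```

Call:
drive_tool --targets '[0, 0, -3, 0, 0, 0, 0, 0, -7, 0, 0, 0, 0, 0, -11, 0, 0, 0, 0, 0, -11, 0, 0, 0, 0, 0, -11, 0, 0, 0]'

```text
time: 16.12
position: [0.4237, -0.1531, 0.1161]
tool_rot: [0.999, 0.042, 0.002, 0.002]
ft_force: [0.1, 0.7, -1.3]
grip_width: 0.0533
```

```bash
python3 - <<'E'
from h import *
o=robot.get_obs(); print(o['time'],o['position'],o['ft_force'],o['grip_width'])
go([.386,.026,.17],4.7)
E
```

```text
16.1167 [ 0.4236854  -0.15306647  0.11607355] [ 0.08191859  0.71397845 -1.25203922] 0.05329133412245691
shift cm [ -2.23 -18.14  -5.47] turn deg [ 0.21 -0.26  0.11] rows 4.6
```

Call:
drive_tool --targets '[-2.2, -18.1, -5.5, 0, 0, 0, -2.2, -18.1, -5.5, 0, 0, 0, -2.2, -18.1, -5.5, 0, 0, 0, -2.2, -18.1, -5.5, 0, 0, 0, -2.2, -18.1, -5.5, 0, 0, 0, -2.2, -18.1, -5.5, 0, 0, 0, -2.2, -18.1, -5.5, 0, 0, 0, -2.2, -18.1, -5.5, 0, 0, 0, -2.2, -18.1, -5.5, 0, 0, 0]'

```text
time: 16.87
position: [0.3856, 0.0254, 0.1683]
tool_rot: [0.999, 0.041, -0.001, -0.0]
ft_force: [-0.6, 0.2, -1.2]
grip_width: 0.053
```

```bash
python3 - <<'E'
from h import *
T,p,d=wshot('w12'); o=robot.get_obs(); print(o['time'],o['position'],o['ft_force'],o['joint_velocities'].round(3))
C=cloud('wrist',d,np.eye(4)); m=(abs(C[...,0])<.03)&(abs(C[...,1])<.02)&(C[...,2]>-.035)&(C[...,2]<.01); zt=np.median(C[m][:,2]); print('ztop',zt,m.sum())
print(held('w12.npz',zt))
cv2.imwrite('pics/w12z.png',cv2.resize(p[60:300,150:420,::-1],None,fx=2.4,fy=2.4,interpolation=cv2.INTER_CUBIC))
E
```

```text
16.9167 [0.38558928 0.02526911 0.16835412] [-1.17749236  0.26355614 -0.28492297] [-0.004 -0.005  0.001  0.     0.004  0.002]
ztop -0.007809477632990516 4392
(array([-0.00105469, -0.00100508]), np.float64(0.00021429612881131705), np.float64(-0.007815927564940428))
```

View pics/w12z.png

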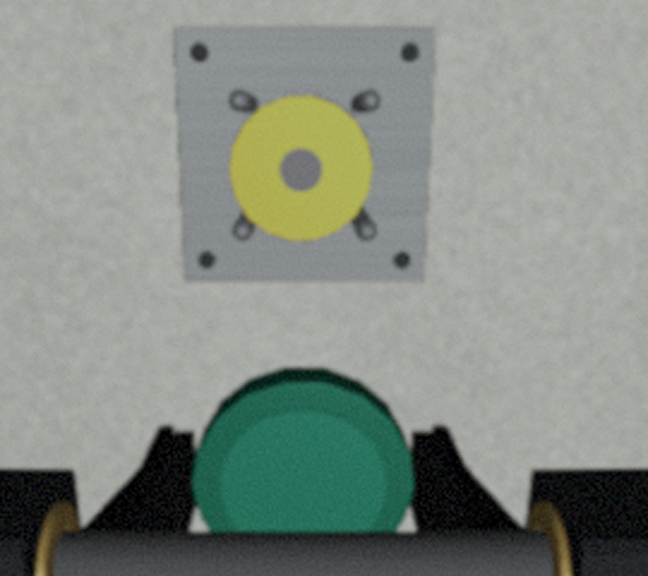

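The disc is held level. Holes at zoomed (199,52), (410,52), (402,260) and (207,260).

```bash
python3 - <<'E'
from h import *
nest_rel('w12.npz',np.array([(199,52),(410,52),(402,260),(207,260)])/2.4+[150,60],[-.00105,-.001])
w=np.load('w12.npz');p,d,T=w['p'],w['d'],w['T'];X=cloud('wrist',d,T)
m=(abs(X[...,2]-.056)<.003)&(np.hypot(X[...,0]-.4516,X[...,1]-.031)<.035); v,u=np.nonzero(m); print(plane('wrist',[[u.mean(),v.mean()]],.056,T))
E
```

```text
[[232.5, 81.5], [320.3, 81.4], [317.1, 167.9], [235.7, 167.8]] [0.4515 0.0311 0.01  ] [0.0882 0.0882 0.0882 0.0881] [ -85.27 -175.3    94.66    4.7 ]
nest in tool [ 0.0663 -0.0003  0.1582] shift cm [6.74 0.07]
[[0.45062726 0.03274836 0.056     ]]
```

Call:
drive_tool --targets '[3.5, 0.1, 1, 0, 0, 0, 6.8, 0.15, 3, 0, 0, 0, 6.8, 0.15, 6, 0, 0, 0, 6.8, 0.15, 8, 0, 0, 0, 6.8, 0.15, 9, 0, 0, 0, 6.8, 0.15, 9.5, 0, 0, 0, 6.8, 0.15, 10, 0, 0, 0, 6.8, 0.15, 10.3, 0, 0, 0, 6.8, 0.15, 10.3, 0, 0, 0]'

```text
time: 17.67
position: [0.4534, 0.0301, 0.0659]
tool_rot: [0.999, 0.042, 0.0, 0.0]
ft_force: [-0.6, 0.0, -0.7]
grip_width: 0.0534
```

```bash
python3 - <<'E'
from h import *
T,p,d=wshot('w13'); o=robot.get_obs(); print(o['time'],o['position'],o['ft_force'])
E
```

```text
17.7167 [0.45351962 0.0301735  0.06635567] [-0.41954542 -0.32912389 -1.12120836]
```

View pics/w13.png

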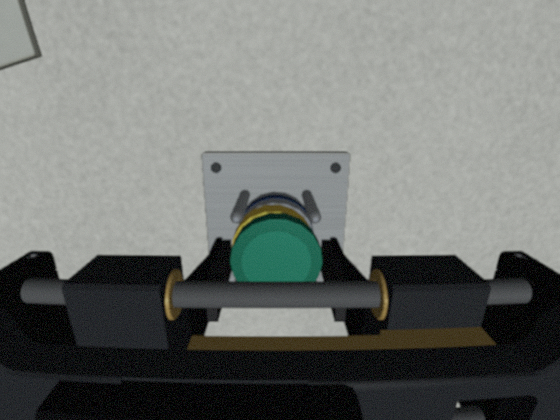

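Aligned between the posts. I'll lower it the last 5–6 mm.

Call:
drive_tool --targets '[0, 0, 0.2, 0, 0, 0, 0, 0, 0.4, 0, 0, 0, 0, 0, 0.5, 0, 0, 0, 0, 0, 0.5, 0, 0, 0]'

```text
time: 18.05
position: [0.4532, 0.0306, 0.0612]
tool_rot: [0.999, 0.042, 0.0, 0.0]
ft_force: [0.1, 0.4, -0.5]
grip_width: 0.0536
```

Call:
drive_tool --targets '[0, 0, 0.05, 0, 0, 0, 0, 0, 0.1, 0, 0, 0, 0, 0, 0.1, 0, 0, 0]'

```text
time: 18.3
position: [0.4533, 0.0306, 0.0604]
tool_rot: [0.999, 0.042, 0.0, 0.0]
ft_force: [-0.7, -0.3, 2.2]
grip_width: 0.0533
```

Call:
drive_tool --targets '[0, 0, 0.05, 0, 0, 0, 0, 0, 0.05, 0, 0, 0]'

```text
time: 18.47
position: [0.4533, 0.0306, 0.0604]
tool_rot: [0.999, 0.042, 0.0, 0.0]
ft_force: [-1.1, 0.1, 9.0]
grip_width: 0.0535
```

Call:
drive_tool --targets '[0, 0, 0, 0, 0, 0, 0, 0, 0, 0, 0, 0, 0, 0, 0, 0, 0, 0, 0, 0, 0, 0, 0, 0, 0, 0, 0, 0, 0, 0]' --grip -1

```text
time: 18.88
position: [0.4531, 0.0305, 0.0595]
tool_rot: [0.999, 0.042, -0.0, -0.0]
ft_force: [1.4, -0.2, 0.2]
grip_width: 0.0788
```

Call:
drive_tool --targets '[0, 0, -2, 0, 0, 0, 0, 0, -5, 0, 0, 0, 0, 0, -9, 0, 0, 0, -3, 0, -12, 0, 0, 0, -6.5, 0, -12, 0, 0, 0, -6.5, 0, -12, 0, 0, 0, -6.5, 0, -12, 0, 0, 0]'

```text
time: 19.47
position: [0.3859, 0.0255, 0.1799]
tool_rot: [0.999, 0.042, -0.001, -0.0]
ft_force: [1.4, 1.2, -0.1]
grip_width: 0.0869
```

```bash
python3 - <<'E'
from h import *
T,p,d=wshot('w14'); o=robot.get_obs(); print(o['time'],o['position'],o['q'].round(3),o['ft_force'],o['grip_width'])
X=cloud('wrist',d,T)
m=(abs(X[...,2]-.068)<.003)&(np.hypot(X[...,0]-.4516,X[...,1]-.031)<.035); m[230:]=0; v,u=np.nonzero(m); print(m.sum(),plane('wrist',[[u.mean(),v.mean()]],.068,T),np.median(X[m],0))
cv2.imwrite('pics/w14z.png',cv2.resize(p[60:240,170:390,::-1],None,fx=3,fy=3,interpolation=cv2.INTER_CUBIC))
E
```

```text
19.5167 [0.38805354 0.02509531 0.17979541] [-0.225  0.289  2.043  0.     0.81   1.262] [ 1.06367064 -0.54936198  0.13857028] 0.08713153387912109
2861 [[0.45230474 0.03160839 0.068     ]] [0.45239001 0.03159978 0.06825045]
```

View pics/w14z.png

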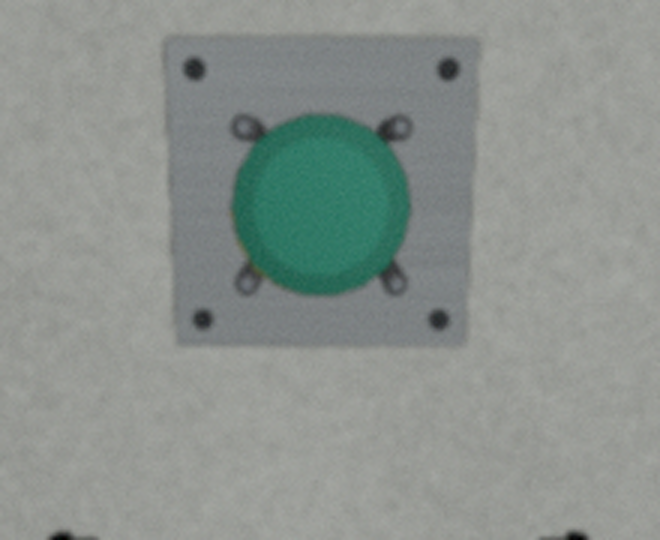

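The disc is centred and flat (z 0.068, 0.8 mm off). Now to look at the sample rack.

Call:
drive_tool --targets '[0, 0, -5, 0, 0, 0, 6.5, -30, -9, 0, 0, 0, 6.5, -30, -9, 0, 0, 0, 6.5, -30, -9, 0, 0, 0, 6.5, -30, -9, 0, 0, 0, 6.5, -30, -9, 0, 0, 0, 6.5, -30, -9, 0, 0, 0, 6.5, -30, -9, 0, 0, 0, 6.5, -30, -9, 0, 0, 0, 6.5, -30, -9, 0, 0, 0, 6.5, -30, -9, 0, 0, 0, 6.5, -30, -9, 0, 0, 0]'

```text
time: 20.52
position: [0.4279, 0.3288, 0.2685]
tool_rot: [0.999, 0.042, -0.001, 0.001]
ft_force: [0.1, -0.3, -0.5]
grip_width: 0.0868
```

```bash
python3 - <<'E'
from h import *
T,p,d=wshot('w15'); o=robot.get_obs(); print(o['time'],o['position'],o['q'].round(3))
from scipy.optimize import least_squares
D=[(.5285,1.4339,.1869,-.5956,.2216),(.128,1.883,.3727,-.136,.2816),(.703,1.554,.58495,-.2072,.0808),(.331,2.068,.3867,.0304,.1589),(.289,2.043,.388,.0251,.1798),(o['q'][1],o['q'][2],*o['position'])]
def res(x):
    a,L1,A,B,d0=x; out=[]
    for q2,q3,X,Y,Z in D:
        R=np.sqrt(X*X+Y*Y-.111**2); s=q2+q3
        out+= [a+L1*np.sin(q2)+A*np.sin(s)+B*np.cos(s)-R, d0+L1*np.cos(q2)+A*np.cos(s)-B*np.sin(s)-Z]
    return out
s=least_squares(res,[.0,.4,.4,0,.0]); print(s.x,np.array(s.fun).round(4))
E
```

```text
20.5667 [0.42778071 0.32834208 0.26865876] [ 4.480e-01  3.590e-01  1.590e+00 -1.000e-03  1.195e+00  1.936e+00]
[ 8.54940732e-05  5.86915152e-01  3.91100990e-01  1.13141844e-01
 -3.14120667e-02] [ 0.0001 -0.     -0.0003  0.0001 -0.0001  0.0002  0.0003  0.0001 -0.0002
 -0.0003  0.0003 -0.0001]
```

View pics/w15.png

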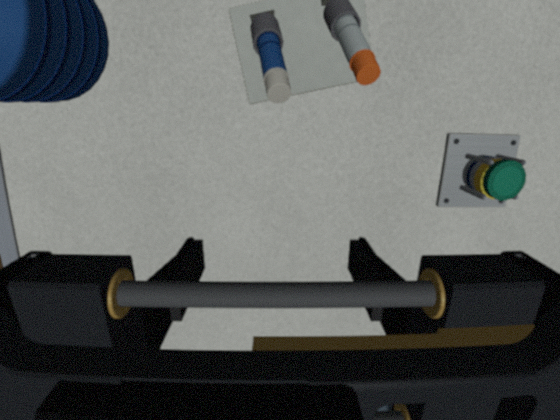

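```bash
cat >> h.py <<'E'
def cyl(P,r,n0,c0):
    from scipy.optimize import least_squares
    def f(q):
        n=np.array([q[2],q[3],1.]); n/=np.linalg.norm(n); c=np.array([q[0],q[1],c0[2]]); v=P-c
        return np.linalg.norm(v-np.outer(v@n,n),axis=1)-r
    s=least_squares(f,[c0[0],c0[1],n0[0]/n0[2],n0[1]/n0[2]],loss='soft_l1',f_scale=.001)
    n=np.array([s.x[2],s.x[3],1.]); n/=np.linalg.norm(n); return np.array([s.x[0],s.x[1],c0[2]]),n,np.abs(s.fun).mean()
E
python3 - <<'E'
from h import *
w=np.load('w15.npz');p,d,T=w['p'],w['d'],w['T'];X=cloud('wrist',d,T);hsv=cv2.cvtColor(p,cv2.COLOR_RGB2HSV)
box=(X[...,0]>.45)&(X[...,0]<.75)&(X[...,1]>.28)&(X[...,1]<.42)&(X[...,2]>.05)
v,u=np.nonzero(box); P=X[box]; print(len(P),P.min(0),P.max(0))
hi=P[P[:,2]>.055]
c,n,e=cyl(hi,.013,[-.68,0,.73],[.57,.345,.08]); print(c,n,e,'lean',np.degrees(np.arccos(n[2])),'az',np.degrees(np.arctan2(n[1],n[0])))
t=(hi-c)@n; print('t range',t.min(),t.max())
# rack plate corners
for f in [(230,8),(249,103)]: print(plane('wrist',f,.01,T))
E
```

```text
47684 [0.45000075 0.28000068 0.05001276] [0.62946747 0.41940959 0.39125218]
[0.56540688 0.35320104 0.08      ] [-0.36772333 -0.06355361  0.92776101] 0.020240468115485678 lean 21.911555527770474 az -170.1944387444401
t range -0.0396762874724946 0.3307310909065947
[[0.62878671 0.40377894 0.01      ]]
[[0.51551208 0.37282559 0.01      ]]
```

```bash
cat >> h.py <<'E'
def sample(f):
    w=np.load(f);p,d,T=w['p'],w['d'],w['T'];X=cloud('wrist',d,T)
    box=(X[...,0]>.45)&(X[...,0]<.68)&(X[...,1]>.29)&(X[...,1]<.42)&(X[...,2]>.062)&(X[...,2]<.14)
    box=cv2.morphologyEx(box.astype(np.uint8),cv2.MORPH_OPEN,np.ones((3,3)))
    k,l,s,cc=cv2.connectedComponentsWithStats(box); i=1+np.argmax(s[1:,4]); print('blob',s[i])
    l=cv2.erode((l==i).astype(np.uint8),np.ones((3,3)))
    P=X[l>0]; c,n,e=cyl(P,.013,[-.68,0,.73],[.57,.345,.08])
    t=(P-c)@n; print('n',len(P),'c',c.round(4),'axis',n.round(4),'err',e.round(5),'lean',np.degrees(np.arccos(n[2])).round(2),'az',np.degrees(np.arctan2(n[1],n[0])).round(2),'t',np.percentile(t,[0,1,99,100]).round(4))
    return P,c,n,t,l,p,T
E
python3 - <<'E'
from h import *
sample('w15.npz')
E
```

```text
blob [ 259   34   32   69 1525]
n 1287 c [0.5578 0.3442 0.08  ] axis [-0.6675 -0.1877  0.7205] err 0.00156 lean 43.9 az -164.3 t [-0.0334 -0.0304  0.0507  0.0514]
```

Shot w15: the blue sample lies along (268,34)→(278,95) and the orange-capped one at (340,10)→(366,68). Fit: lean about 44°, azimuth −164°. Next I'll go to a pre-grasp pose pitched back 20°.

```bash
python3 - <<'E'
from h import *
P,c,n,t,l,p,T=sample('w15.npz')
cv2.imwrite('pics/w15z.png',cv2.resize(p[0:110,220:400,::-1],None,fx=4,fy=4,interpolation=cv2.INTER_CUBIC))
sc=c+n*(t.max()-.060); print('sample_c',sc)
R=Rdown(15.5,-20); gp=sc+.012*n; tcp=gp+R[:,2]*(.0187-.12); print('gp',gp,'pre',tcp, 'tool z',R[:,2])
go(tcp,R=R)
E
```

```text
blob [ 259   34   32   69 1525]
n 1287 c [0.5578 0.3442 0.08  ] axis [-0.6675 -0.1877  0.7205] err 0.00156 lean 43.9 az -164.3 t [-0.0334 -0.0304  0.0507  0.0514]
sample_c [0.56355214 0.34579045 0.07381038]
gp [0.55554174 0.3435382  0.08245682] pre [0.5889283  0.35279711 0.17764769] tool z [-0.32958103 -0.09140091 -0.93969262]
shift cm [16.28 -1.11  9.07] turn deg [ -1.81 -19.82 -10.65] rows 4.5
```

View pics/w15z.png

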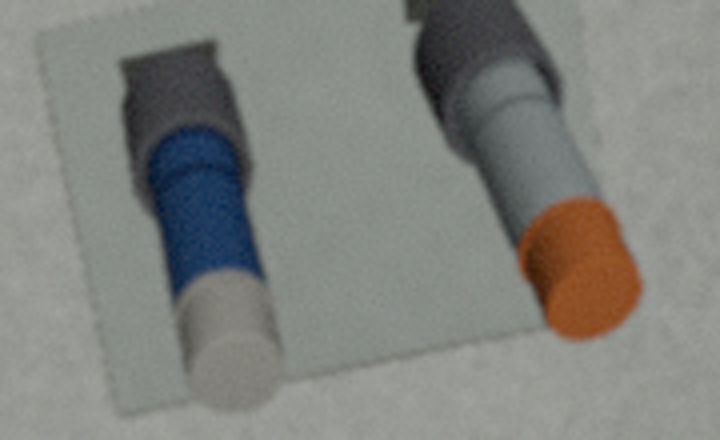

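Call:
drive_tool --targets '[16.3, -1.1, 6, -1.8, -19.8, -10.6, 16.3, -1.1, 9, -1.8, -19.8, -10.6, 16.3, -1.1, 9, -1.8, -19.8, -10.6, 16.3, -1.1, 9, -1.8, -19.8, -10.6, 16.3, -1.1, 9, -1.8, -19.8, -10.6, 16.3, -1.1, 9, -1.8, -19.8, -10.6, 16.3, -1.1, 9, -1.8, -19.8, -10.6, 16.3, -1.1, 9, -1.8, -19.8, -10.6]'

```text
time: 21.23
position: [0.5888, 0.3531, 0.1803]
tool_rot: [0.976, 0.132, -0.171, 0.023]
ft_force: [-0.7, -0.4, 0.1]
grip_width: 0.0868
```

```bash
python3 - <<'E'
from h import *
T,p,d=wshot('w16'); o=robot.get_obs(); print(o['time'],o['position'],o['q'].round(4),T[:3,2])
q=o['q']; a,L1,A,B,d0=8.5e-5,.5869,.3911,.11314,-.0314
s=q[1]+q[2]; Rw=a+L1*np.sin(q[1])+A*np.sin(s)+B*np.cos(s); zw=d0+L1*np.cos(q[1])+A*np.cos(s)-B*np.sin(s)
x,y=o['position'][:2]; R=np.sqrt(x*x+y*y-.111**2); th=s+q[4]
print('Lt from R',(R-Rw)/np.sin(th),'from z',(o['position'][2]-zw)/(np.cos(th)+1),'th',th)
r=sample('w16.npz')
E
```

```text
21.2833 [0.58873252 0.35353595 0.18133027] [0.3636 0.8161 1.0073 0.0329 1.6627 1.6614] [-0.32868281 -0.08968292 -0.94017263]
Lt from R 0.29712655760336143 from z 0.3049818584638676 th 3.4860689456017417
blob [ 263  157   29   96 2559]
n 2229 c [0.5575 0.3446 0.08  ] axis [-0.6631 -0.1964  0.7223] err 0.00053 lean 43.76 az -163.5 t [-0.0355 -0.033   0.0485  0.0487]
```

View pics/w16.png

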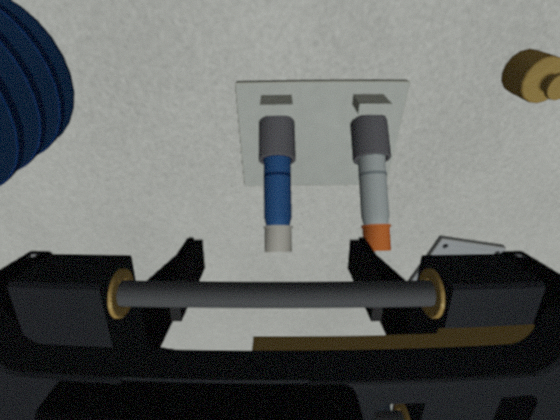

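Shot w16: blue body at (278,160–225), white cap ending at row 250, orange cap at (376,237), clear of the right finger. For an easier final wrist pose I'll grip at 33° back pitch, jaws part-closed to clear the other sample.

```bash
python3 - <<'E'
from h import *
P,c,n,t,l,p,T=sample('w16.npz')
sc=c-.010*n; gp=sc+.010*n; R=Rdown(16.5,-33)
print('gp',gp,'angle z to axis',np.degrees(np.arccos(R[:,2]@n)))
go(gp+R[:,2]*(.0187-.08),R=R); go(gp+R[:,2]*.0187,R=R)
E
```

```text
blob [ 263  157   29   96 2559]
n 2229 c [0.5575 0.3446 0.08  ] axis [-0.6631 -0.1964  0.7223] err 0.00053 lean 43.76 az -163.5 t [-0.0355 -0.033   0.0485  0.0487]
gp [0.5575338  0.34457039 0.08      ] angle z to axis 103.24139774147771
shift cm [ 1.78 -0.02  4.66] turn deg [ -0.52 -13.17  -0.89] rows 1.8
shift cm [-0.04  0.06 12.45] turn deg [ -0.52 -13.17  -0.89] rows 3.0
```

Call:
drive_tool --targets '[1, 0, 1, -0.3, -7, -0.5, 1.8, 0, 2, -0.5, -13.2, -0.9, 1.8, 0, 4.6, -0.5, -13.2, -0.9, 1.8, 0, 4.6, -0.5, -13.2, -0.9, 1.8, 0, 4.6, -0.5, -13.2, -0.9, 1.8, 0, 4.6, -0.5, -13.2, -0.9]' --grip -0.2 --squeeze 20

```text
time: 21.78
position: [0.5907, 0.3551, 0.1337]
tool_rot: [0.949, 0.138, -0.28, 0.041]
ft_force: [0.6, -0.5, 0.5]
grip_width: 0.0562
```

```bash
python3 - <<'E'
from h import *
T,p,d=wshot('w17'); o=robot.get_obs(); print(o['time'],o['position'],o['q'].round(4),o['grip_width'],o['ft_force'])
P,c,n,t,l,p,T=sample('w17.npz')
R=Rdown(16.5,-33); gp=np.array([.5575,.3446,.08]); go(gp+R[:,2]*.0187,R=R)
print('axis in tool', T[:3,:3].T@n, T[:3,:3].T@(c-T[:3,3]))
E
```

```text
21.8333 [0.59131761 0.35519212 0.13438295] [0.3615 0.9892 0.8273 0.0418 1.8952 1.6447] 0.055000447818191106 [ 0.04264481 -1.04678404 -0.7218065 ]
blob [ 262  163   33  118 3557]
n 3115 c [0.5577 0.3445 0.08  ] axis [-0.6674 -0.1954  0.7186] err 0.00068 lean 44.06 az -163.68 t [-0.0415 -0.0394  0.0464  0.0478]
shift cm [-0.05  0.05  8.36] turn deg [ 0.01 -0.25  0.08] rows 2.0
axis in tool [-0.97403647 -0.00344095 -0.226365  ] [2.67840073e-05 7.30407276e-04 6.38935955e-02]
```

View pics/w17.png

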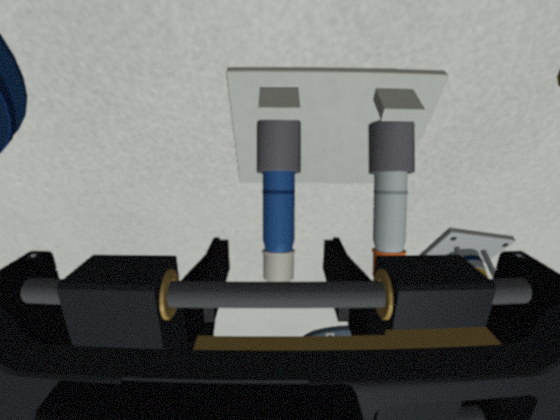

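Call:
drive_tool --targets '[0, 0.05, 3, 0, 0, 0, 0, 0.05, 5.5, 0, 0, 0, 0, 0.05, 7.5, 0, 0, 0, 0, 0.05, 8.3, 0, 0, 0, 0, 0.05, 8.3, 0, 0, 0, 0, 0.05, 8.3, 0, 0, 0]'

```text
time: 22.33
position: [0.5488, 0.3417, 0.063]
tool_rot: [0.949, 0.138, -0.28, 0.04]
ft_force: [0.3, -0.4, 0.4]
grip_width: 0.0524
```

Call:
drive_tool --targets '[0, 0, 0, 0, 0, 0, 0, 0, 0, 0, 0, 0, 0, 0, 0, 0, 0, 0, 0, 0, 0, 0, 0, 0, 0, 0, 0, 0, 0, 0, 0, 0, 0, 0, 0, 0]' --grip 1 --squeeze 20

```text
time: 22.83
position: [0.5479, 0.341, 0.0608]
tool_rot: [0.949, 0.138, -0.281, 0.041]
ft_force: [0.7, 0.2, 0.5]
grip_width: 0.0253
```

```bash
python3 - <<'E'
from h import *
T,p,d=wshot('w18'); o=robot.get_obs(); print(o['time'],o['position'],o['q'].round(4),o['grip_width'],o['ft_force'],o['moment'])
n=np.array([-.665,-.196,.7205]); n/=np.linalg.norm(n); print('n in tool',T[:3,:3].T@n)
E
```

```text
22.8833 [0.5478635  0.34101776 0.06082426] [0.3641 1.0042 1.0158 0.0414 1.6967 1.6396] 0.025129144043171115 [ 0.15881944 -0.25108601  1.69964715] [ 0.08725279 -0.32894878  0.04013137]
n in tool [-0.9740936  -0.00111258 -0.22614247]
```

View pics/w18.png

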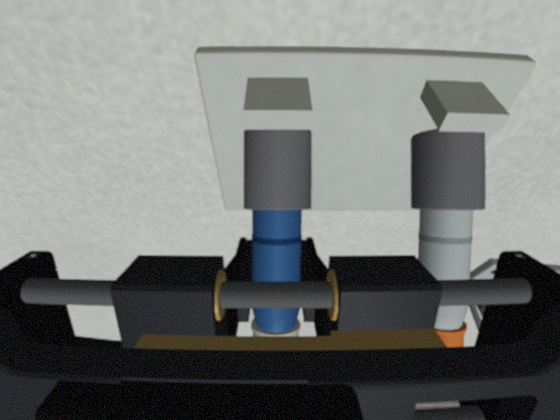

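Sample gripped on the blue body (25 mm). Drawing it out along its axis.

Call:
drive_tool --targets '[-1, 0, -0.23, 0, 0, 0, -2, 0, -0.46, 0, 0, 0, -3, 0, -0.7, 0, 0, 0, -4, 0, -0.93, 0, 0, 0]'

```text
time: 23.22
position: [0.519, 0.3328, 0.0914]
tool_rot: [0.949, 0.138, -0.282, 0.041]
ft_force: [0.7, -0.2, -0.9]
grip_width: 0.0254
```

Call:
drive_tool --targets '[-1.5, 0, -0.35, 0, 0, 0, -3, 0, -0.7, 0, 0, 0, -5, 0, -1.16, 0, 0, 0, -6, 0, -1.4, 0, 0, 0, -6, 0, -1.4, 0, 0, 0]'

```text
time: 23.63
position: [0.478, 0.321, 0.1374]
tool_rot: [0.949, 0.138, -0.281, 0.041]
ft_force: [1.0, 0.2, -1.0]
grip_width: 0.025
```

```bash
python3 - <<'E'
from h import *
T,p,d=wshot('w19'); o=robot.get_obs(); print(o['time'],o['position'],o['q'].round(4),o['grip_width'],o['ft_force'])
p2,_=robot.camera('side'); cv2.imwrite('pics/s19.png',p2[:,:,::-1])
go([.53,.30,.21],16.5,-33)
E
```

```text
23.6833 [0.47900345 0.32107061 0.13614766] [0.3722 0.8257 1.2195 0.0457 1.6698 1.645 ] 0.025434514791055178 [ 0.37368896  0.37903952 -1.33639951]
shift cm [-0.5   3.45 -8.59] turn deg [ 0.01 -0.03  0.04] rows 2.2
```

View pics/w19.png

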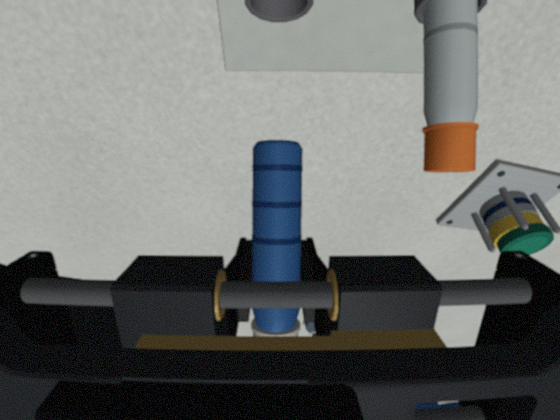

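View pics/s19.png

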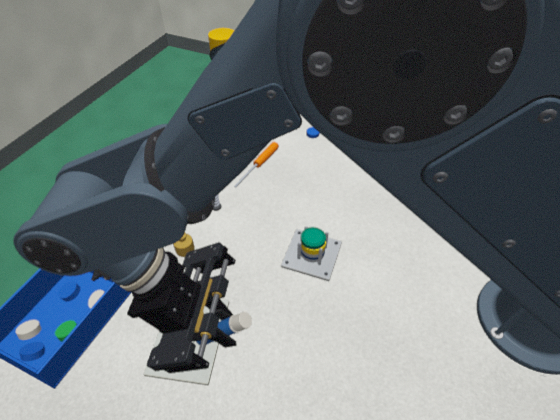

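Shot w19: the sample is fully out, with its bottom end at (277,142) and the empty socket above. The side view shows the stack intact. Next, raise and level it.

Call:
drive_tool --targets '[-2, 0, -3.2, 0, 0, 0, -4, 0, -6, 0, 7, 0, -5, 0, -7.6, 0, 14, 0, -5, 0, -7.6, 0, 21, 0, -5, 0, -7.6, 0, 28, 0, -5, 0, -7.6, 0, 35, 0, -5, 0, -7.6, 0, 42, 0, -5, 0, -7.6, 0, 46, 0, -5, 0, -7.6, 0, 46, 0, -5, 0, -7.6, 0, 46, 0]'

```text
time: 24.57
position: [0.4784, 0.3206, 0.2253]
tool_rot: [0.983, 0.143, 0.11, -0.016]
ft_force: [0.1, 0.2, -0.6]
grip_width: 0.0253
```

```bash
python3 - <<'E'
from h import *
w=np.load('w19.npz'); C=cloud('wrist',w['d'],np.eye(4)); n=np.array([-.974,-.001,-.226])
hsv=cv2.cvtColor(w['p'],cv2.COLOR_RGB2HSV); m=(cv2.inRange(hsv,(100,100,20),(130,255,255))>0); m[270:]=0; m[:,:240]=0; m[:,320:]=0
t=(C[m]-[0,0,-.0187])@n; print('t from grasp pt',np.percentile(t,[0.5,2,50,98]))
T,p,d=wshot('w20'); o=robot.get_obs(); print(o['time'],o['position'],o['q'].round(4),o['grip_width'],o['ft_force'])
ax=T[:3,:3]@n; print('axis world',ax,'elev',np.degrees(np.arcsin(ax[2])))
for yaw in (-10,0):
    for pit in (13.1,):
        R=Rdown(yaw,pit); a=R@n; a/=np.linalg.norm(a); sc=np.array([.4515,.031,.145]); tcp=sc+.010*a+R[:,2]*.0187; print(yaw,a.round(3),tcp.round(4)); go(tcp+[0,0,.06],R=R)
E
```

```text
t from grasp pt [nan nan nan nan]
24.6167 [0.47997273 0.32105468 0.22563843] [ 0.4107  0.3833  1.7164 -0.0371  0.8186  1.7155] 0.025210737727600515 [ 0.64090262  0.44757154 -0.66910423]
axis world [-0.95876162 -0.28373959  0.004582  ] elev 0.2625300586055221
-10 [-0.985  0.175 -0.001] [0.4458 0.032  0.1268]
shift cm [-12.07  26.74   1.22] turn deg [-5.98  0.19 25.84] rows 7.0
0 [-1.     0.001 -0.001] [0.4457 0.031  0.1268]
shift cm [-12.11  26.83   1.21] turn deg [-3.73  0.2  16.1 ] rows 7.1
```

View pics/w20.png

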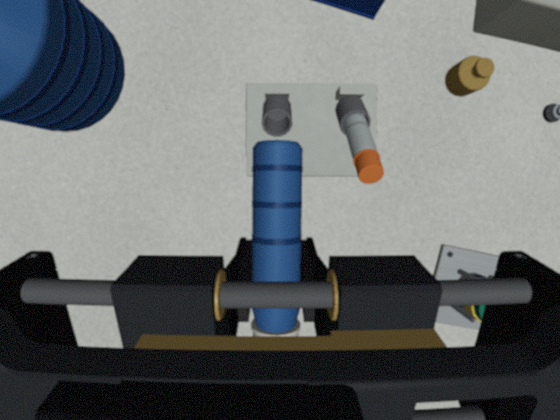

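Call:
drive_tool --targets '[-2, 4, 0, -1, 0, 4, -5, 8, 0, -2, 0.1, 9, -8, 12, 0.4, -3, 0.1, 13, -10, 16, 0.6, -4, 0.1, 17, -12, 20, 0.8, -5, 0.2, 22, -12.1, 24, 1, -6, 0.2, 25.8, -12.1, 26.7, 1.2, -6, 0.2, 25.8, -12.1, 26.7, 1.2, -6, 0.2, 25.8, -12.1, 26.7, 1.2, -6, 0.2, 25.8, -12.1, 26.7, 1.2, -6, 0.2, 25.8]'

```text
time: 25.45
position: [0.4461, 0.0309, 0.1867]
tool_rot: [0.99, -0.088, 0.114, 0.01]
ft_force: [0.2, 0.1, 0.3]
grip_width: 0.0249
```

```bash
python3 - <<'E'
from h import *
T,p,d=wshot('w21'); o=robot.get_obs(); print(o['time'],o['position'],o['q'].round(4),o['grip_width'],o['ft_force'],o['joint_velocities'].round(3))
C=cloud('wrist',d,np.eye(4)); n=np.array([-.974,-.001,-.226])
hsv=cv2.cvtColor(p,cv2.COLOR_RGB2HSV); m=(cv2.inRange(hsv,(100,100,20),(130,255,255))>0); m[270:]=0; m[:130]=0; m[:,240]=0; m[:,:245]=0; m[:,310:]=0
t=(C[m]-[0,0,-.0187])@n; print('t from grasp pt',np.nanpercentile(t,[0.5,2,50,98]),m.sum())
P=C[m]; P=P[np.isfinite(P[:,0])]; P=P[P[:,0]<.06+.03]
mid=P[abs(P[:,1])<.003]; k=np.polyfit(mid[:,0],mid[:,2],1); print('axis slope in tool z/x',k[0],'expected',.226/.974)
s=np.array([-1,0,-k[0]]);s/=np.linalg.norm(s); print('elev deg',np.degrees(np.arcsin((T[:3,:3]@s)[2])))
R=Rdown(-10,13.1); a=R@n; sc=np.array([.4515,.031,.145]); tcp=sc+.010*a+R[:,2]*.0187; go(tcp,R=R)
E
```

```text
25.5 [0.44539583 0.03194517 0.18666006] [-0.1807  0.2798  2.0638  0.0028  0.5692  1.5624] 0.025388357923119248 [ 0.5379867   0.13298492 -1.13662968] [ 0.034 -0.013  0.021 -0.002 -0.006 -0.003]
t from grasp pt [-0.06670864 -0.06545178 -0.03510609 -0.00504672] 6197
axis slope in tool z/x 0.2492279233995078 expected 0.2320328542094456
elev deg 0.8719002142931872
shift cm [-1.32 -0.01  5.84] turn deg [-0.01 -0.    0.  ] rows 1.4
```

View pics/w21.png

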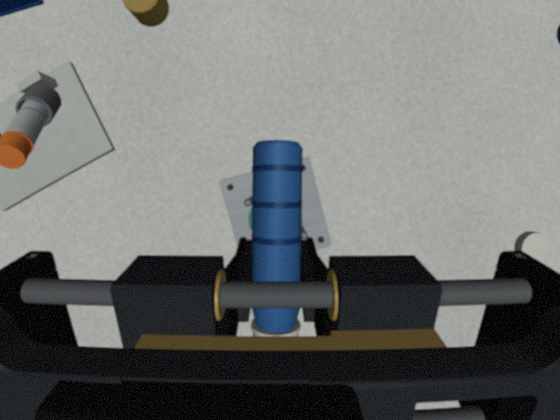

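Call:
drive_tool --targets '[-0.4, 0, 1.8, 0, 0, 0, -0.8, 0, 3.6, 0, 0, 0, -1.1, 0, 5, 0, 0, 0, -1.3, 0, 5.8, 0, 0, 0, -1.3, 0, 5.8, 0, 0, 0, -1.3, 0, 5.8, 0, 0, 0, -1.3, 0, 5.8, 0, 0, 0, -1.3, 0, 5.8, 0, 0, 0]'

```text
time: 26.17
position: [0.4456, 0.0324, 0.1282]
tool_rot: [0.99, -0.086, 0.115, 0.01]
ft_force: [-0.1, -0.4, -0.1]
grip_width: 0.0251
```

```bash
python3 - <<'E'
from h import *
o=robot.get_obs(); T=tool(); print(o['time'],o['position'],o['q'].round(4),o['grip_width'],o['ft_force'],o['joint_velocities'].round(3))
n=np.array([-.974,-.001,-.226]); a=T[:3,:3]@n; gp=T[:3,3]-.0187*T[:3,2]; print('sample_c',gp-.008*a,'axis',a)
for c in ('side','scene'):
    p,_=robot.camera(c); cv2.imwrite(f'pics/{c}_end.png',p[:,:,::-1])
    u=np.round(proj(c,[[.4515,.031,.1]])[0]).astype(int); print(c,u)
    cv2.imwrite(f'pics/{c}_endz.png',cv2.resize(p[u[1]-70:u[1]+70,u[0]-90:u[0]+90,::-1],None,fx=4,fy=4,interpolation=cv2.INTER_CUBIC))
E
```

```text
26.1667 [0.44564544 0.03244057 0.12815021] [-0.1794  0.4117  2.1289  0.0039  0.3697  1.5604] 0.025110790484299525 [-0.05600137 -0.35269231 -0.13300495] [-0.01  -0.004  0.003 -0.001 -0.002 -0.001]
sample_c [0.44930185 0.03179956 0.14637862] axis [-0.98487669  0.17251093 -0.00329897]
side [314 227]
scene [281 183]
```

View pics/side_endz.png

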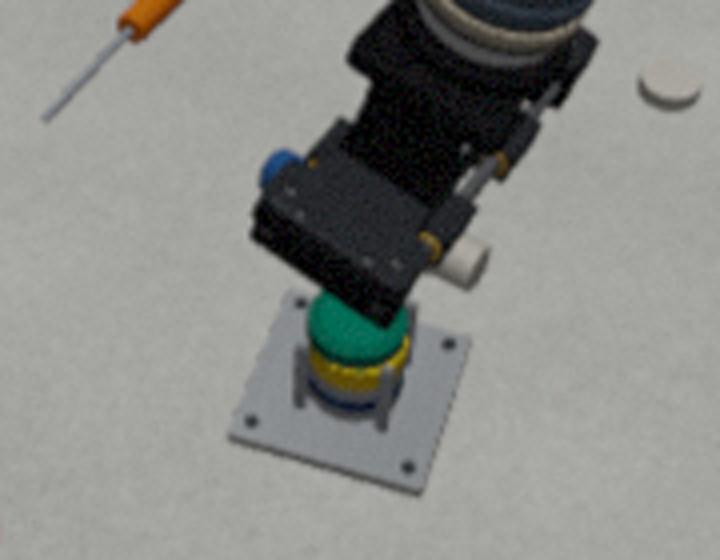

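View pics/scene_endz.png

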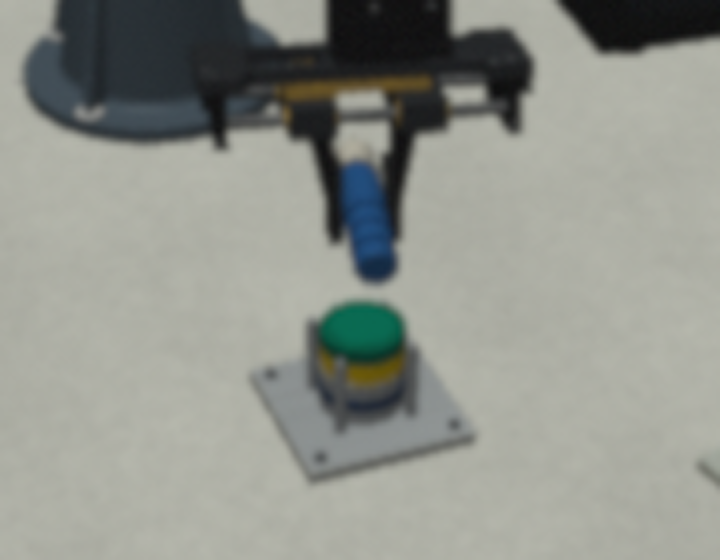

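View pics/scene_end.png

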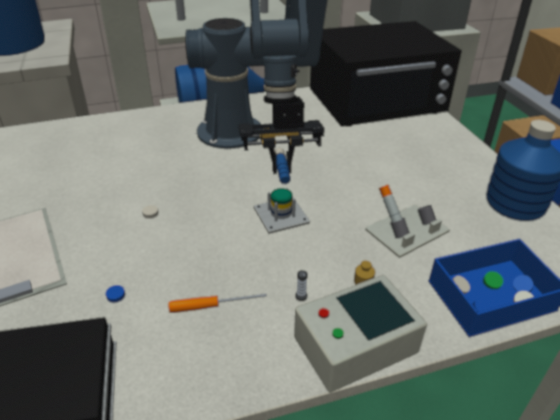

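Both views show the stack seated flat in the nest and the blue sample held level above it with clear air between. The other sample and the loose items have not moved. Handing in.

```bash
python3 - <<'E'
from rig import robot
print(robot.hand_in())
o=robot.get_obs(); print(o['time'],o['position'],o['grip_width'])
E
```

```text
the job is handed in; nothing more can be done
None
the job is handed in; nothing more can be done
```

The load cell, yellow spacer and green disc are stacked in the nest. The blue sample is held level above them, and the job was handed in at about 26 s. `hand_in` gives no verdict, so this rests on my own measurements.

- **Stack:** I lowered each part until the wrist force showed contact, then let it go. The wrist camera put the cell about 0.4 mm from the nest's middle, the spacer about 1.5–2 mm and the disc about 1 mm. The spacer and disc tops read 56 and 68 mm, as expected.
- **Sample:** I drew it out along its own axis and turned it level. Its centre works out at about (0.449, 0.032, 0.146) m, which is 2–3 mm from the nest's middle and roughly 65 mm clear of the disc. It is within about 1° of level with the gripper opening steady at 25 mm, and the arm was still at hand-in.
- **Surroundings:** In the final scene picture, compared by eye, the other sample and the loose items are where they started.
- **Disagreements:** Camera and tool positions differed by about 1 mm, so I placed the parts relative to the held part in the same picture. Two estimates of the sample's length offset differed by 3 mm, and both are well inside the limit.

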